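Take the pit-table stack apart for the rebuild

ROBOT

A 6-joint arm with a two-finger parallel gripper is mounted at the origin on the work surface. World frame = base frame: x ahead of the robot, y to its left, z up, the work surface at z = 0. Lengths are in m, angles in rad, forces in N, time in s.
With the tool pointing down it reaches from about 0.35 to 0.975 m from the base axis. Payload 4.9 kg.
Tool frame: the origin (TCP) lies on the centre line of the jaws, within the pads' length; the fingertips stand 14 mm ahead of it and the grasp point (between the pads) lies 5 mm behind it; y points along the fingers, z is the direction in which the jaws open and shut, and the axes are right-handed (so a half turn about y gives the same grasp; the last joint's range is limited). The gripper opens to 85 mm and grips with 20 to 120 N. Pads are 22 mm wide; open, the fingers measure 114 mm over their backs; the gripper's body (76 mm by 85 mm) begins 54 mm behind the grasp point. The pads swing forward as they close: fully open they stand 13 mm farther back than shut.
Start: joints at [-1.364, 0.053, 1.613, -0, 1.476, -0.119], TCP at [0.2, -0.592, 0.245] pointing down, gripper open.
Joint ranges: [-3.01, 3.01], [-1.01, 2.22], [0.06, 2.58], [-1.02, 4.17], [0.09, 2.62], [-3.14, 3.14]. Speed limits (rad/s): [2.57, 2.57, 3.14, 3.14, 3.14, 3.14].

INTERFACE

Orientations are given as a rotation vector (axis times angle).
In Python, from station import ctrl gives the robot as it stands.
- The arm moves only by the tool servo_tool, never from a script. Its arguments are lists of equal length, an entry for each row: "delta_pos": the shift along the tool's x, y, z in m, a list of three; "dr": the turn, a rotation vector about the tool's x, y, z in degrees, a list of three; "grip": the opening, from 0 (shut) to 1 (fully open). In form: {"delta_pos": [[x, y, z], ...], "dr": [[rx, ry, rz], ...], "grip": [grip, ...]}. A call has 1 to 5 rows; each row shifts and turns the pose as measured when the row begins, along the tool's axes as they then stand; what a row does not reach is not made up. A row lasts 1/8 s, in which the tool goes at most 62.5 mm and 10.7 degrees, less where a joint would pass 70% of its speed; a pose out of reach is approached as far as the arm can. A call is refused whole if a number of a shift passes 0.0625 or a number of a turn 10.7, either way. A call with a gripper value outside its range is refused whole. The fingers move at their own pace and stop on an object; "grip_force" is the grip in N (left out, the last holds). Time passes only in rows, so rows that do not move let the fingers close. It gives the time, the measured TCP pose, the force and the opening at its end, in the units of the state.
- ctrl.get_obs(): the state, without advancing time (a new reading comes with each control period).
- ctrl.get_image(name): name is "scene" or "top" or "wrist"; returns the picture (384x512x3 uint8, red, green, blue); there is no depth.
- ctrl.camera_params(name): a dict with "fovy" (degrees; the focal length in pixels is half the picture's height over the tangent of half this angle, whatever the lens; pixels are square), "cx", "cy" (the principal point, pixels), "eye" and "rotation" of the camera in the world. Camera axes: x right, y down, z forward; pixel columns grow to the right and rows downward; lengths in m; the calibration is good to about 2 mm. A picture is of the moment at which its call begins: read the wrist's pose just before it. camera_params takes no time and is no camera call; for the wrist camera it gives the pose at the moment of the call.
- ctrl.finish_job(): hands the job in, once; it reports no verdict.
Trained networks look in the newest picture that a camera, given by its name, has taken for a name from the list of things; names that differ only in an ending like _2 or _b are one class to them, and where a whole thing is asked for, a point or a joint stands for the part that bears it (a point fixed in the world has none). Each returns a list of dicts, best first, with "score" (0 to 1); they miss things now and then, are a little off and sometimes report something else, mostly with a low value. They report only what shows in the picture. A call takes as long as a camera call. They do not tell look-alikes from the thing itself.
- ctrl.masks_of(camera, label): "pixels" (384x512 bool, what is visible of it) and "extent" ([left, top, right, bottom] in pixels, round what is visible of it).
The state is a dict: "t": time; "q": joint angles; "dq": joint speeds; "effort": joint torques, N m; "tool_pos": TCP position; "tool_rot": TCP orientation; "contact_force": force on the tool from outside, world axes, zero at the start; "wrist_torque": the same for the moment, N m; "opening": finger opening in m.
Only numpy, scipy, OpenCV 4.12 (cv2) and the standard library are available. Lean on these libraries where they do the work, as an engineer would, in place of code of your own. Each camera call takes 0.05 s, during which the arm holds its last target.

TASK

Take the stack of parts on the cloth mat apart from the top down and set each gently (not dropped) and the right way up in its own place: the servo saver in the round steel dish, then the heat sink on the middle of the cooling fan, then the battery in the metal charging tray, and last the bumper in the grey plastic parts bin on its track. Leave each part lying flat and released, and do not knock over or shove the small oil bottle that stands among them.

Things in the scene. Friction and masses are not known exactly. Their poses are not given: they have to be found in the camera images.
- saver_mid (a point): Servo saver, red plastic, top of the stack: an upright round hub 26 mm across and 16 mm high with a flat horn (12 mm wide, 7 mm high, level with the hub's underside) reaching to 32 mm from the hub's axis along +x. The point is on the hub's axis, half-way up (8 mm above its underside); z up. Grip the hub across y. It rests on the fin tips of the heat sink.
- heatsink_mid (a point): Finned motor heat sink, gold-coloured metal, second from the top: 46 mm (x) by 36 mm (y) by 22 mm high, five upright fins along x on a flat base; the two outer fins are its flat y sides. The point is its centre, 11 mm above its underside; z up. It rests on the battery.
- battery_mid (a point): Hard-case battery pack, plain light-grey block, third from the top: 92 mm (x) by 40 mm (y) by 24 mm high. The point is its centre, 12 mm above its underside; z up. It rests on the bumper. About 0.2 kg.
- bumper_mid (a point): Stiff moulded black bumper at the bottom of the stack: 124 mm (x) by 44 mm (y) by 22 mm high, a bar with two notches in its +y side; in the middle 70 mm of its length it is the full 44 mm wide with flat y sides. The point is the centre of that outline, 11 mm above its underside; z up. It is a little wider (2 mm each side) than the battery that rests on it, and lies on a fixed blue cloth-covered mat 160 by 80 mm, 3 mm thick.
- dish: Round steel small-parts dish, fixed: 108 mm across the rim, 18 mm high, inside floor 4 mm above its underside and about 75 mm across. Origin: centre of its underside, on the table; z up.
- fan: Cooling fan lying flat, fixed: square black frame 92 mm by 92 mm with a round grille on top; its flat top is 26 mm above its underside (the grille's trim stands up to 2 mm higher to the eye but cannot be felt). Origin: centre of its underside, on the table; z up.
- tray: Open aluminium charging tray, fixed: outside 126 mm (x) by 100 mm (y) by 20 mm high, walls 3 mm, inside 120 by 94 mm, floor 3 mm thick; two brass terminals outside on the +x wall. The battery fits along x. Origin: centre of its underside, on the table; z up.
- bin_in (a point): Open grey plastic parts bin on a short two-rail steel track: outside 160 mm (x) by 104 mm (y), walls 3 mm, inside 154 by 98 mm; the rim stands 21 mm above its inside floor. It is a stiff slide, up to 32 mm in all along its x, and stays where it is unless pushed with over 6 N. The point is the centre of the inside floor, 9 mm above the table; z up. The bumper fits along x.
- oil_mid (a point): Small white oil bottle with black cap, a bystander that stands loose on the table: 28 mm across, 62 mm high. The point is its centre, 31 mm up; z up.
Things that resemble listed ones, but are neither listed nor needed, are in the scene too. Of the things that look like the part that bears battery_mid, the larger one is meant. Leave any blue look-alike of the part that bears saver_mid alone.

How it is judged:
By the outcome, as a careful person would: the job done as asked, in the order asked, and still so for the second after the job is handed in, with the robot touching nothing.
It also fails if it takes over 122 s, if anything falls off the work surface, if the arm or the gripper's body presses on something with over 40 N, if the wrist force passes 120 N, or if a joint passes its speed limit or range.

## Working session

There is one attempt and no reset: what is moved stays moved. The work goes in short steps, Python scripts to look and compute and a tool call to move; the robot and the scene stay as the last step left them, time stands still between calls to the robot, and variables do not carry over. Pictures are saved under pics/ and viewed, and the job is handed in when it is done.

Besides the shell and the picture viewer there is one more tool, called after "Request:" by a JSON object that holds its "method" and its "body". servo_tool: Moves the arm, as the interface text tells. Its arguments: {"type":"object","properties":{"delta_pos":{"type":"array","items":{"type":"array","items":{"type":"number"}}},"dr":{"type":"array","items":{"type":"array","items":{"type":"number"}}},"grip":{"type":"array","items":{"type":"number"}},"grip_force":{"type":"number"}},"required":["delta_pos","dr","grip"]}

```bash
ls; mkdir -p pics; python3 - <<'E'
from station import ctrl
import cv2,numpy as np
o=ctrl.get_obs()
print({k:np.round(v,4) for k,v in o.items()})
for n in ["scene","top","wrist"]:
    im=ctrl.get_image(n); cv2.imwrite(f"pics/a_{n}.png",cv2.cvtColor(im,cv2.COLOR_RGB2BGR))
    print(n,ctrl.camera_params(n))
E
```

```text
pics
{'t': np.float64(0.0), 'q': array([-1.364 ,  0.0534,  1.6143,  0.    ,  1.476 , -0.119 ]), 'dq': array([ 0.    , -0.0012,  0.0002, -0.0016, -0.0001, -0.0008]), 'effort': array([ 1.60000e-03, -3.93681e+01, -3.70173e+01, -1.00000e-04,
        7.10000e-03, -0.00000e+00]), 'tool_pos': array([ 0.1999, -0.5915,  0.2441]), 'tool_rot': array([-0.3362,  2.0473, -2.043 ]), 'contact_force': array([0.3777, 0.1209, 0.4643]), 'wrist_torque': array([ 0.001 , -0.0128, -0.0206]), 'opening': np.float64(0.0854)}
scene {'fovy': 45.98669443607989, 'cx': 263.0517860368989, 'cy': 185.5920515462584, 'eye': array([ 1.36664113, -0.08333706,  0.64411382]), 'rotation': array([-1.70304597, -1.54438762,  0.83848136])}
top {'fovy': 43.43719144812006, 'cx': 251.1922325921557, 'cy': 194.80566570159462, 'eye': array([0.26471847, 0.01588894, 1.07435261]), 'rotation': array([-1.92757162,  2.27787995, -0.25223784])}
wrist {'fovy': 70.3604916500643, 'cx': 251.75396227487326, 'cy': 190.32474385204827, 'eye': array([ 0.26761199, -0.56884747,  0.37445484]), 'rotation': array([ 2.36009164, -1.69305666, -0.24425563])}
```

View pics/a_scene.png

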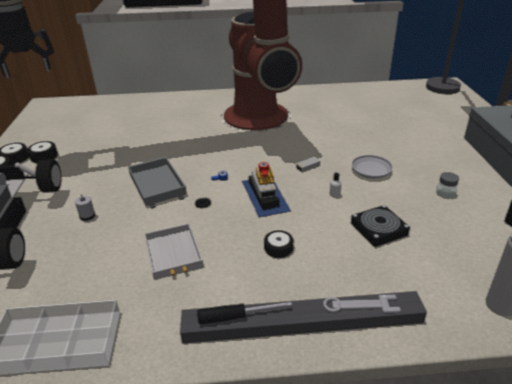

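View pics/a_top.png

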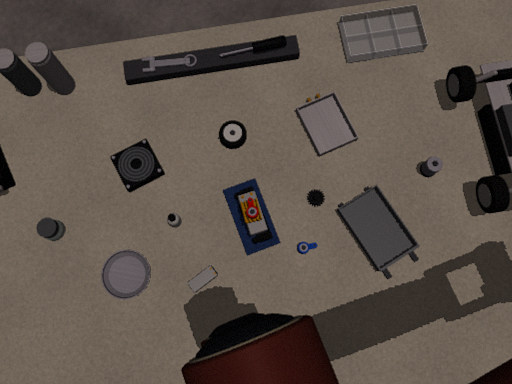

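View pics/a_wrist.png

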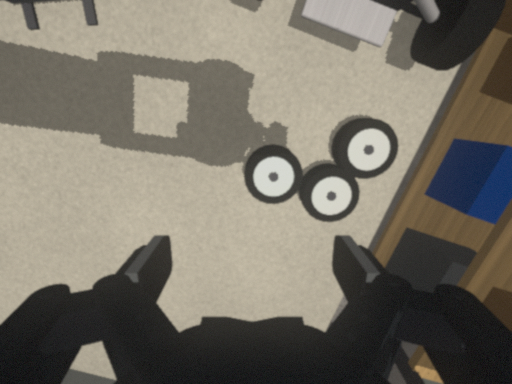

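```bash
cat > h.py <<'E'
from station import ctrl
import cv2,numpy as np,pickle
from scipy.spatial.transform import Rotation as R
from scipy.optimize import minimize
def K(p,h=384):
    f=h/2/np.tan(np.radians(p['fovy'])/2); return f
def proj(p,X):
    X=np.atleast_2d(X); c=(X-p['eye'])@R.from_rotvec(p['rotation']).as_matrix()
    f=K(p); return np.c_[p['cx']+f*c[:,0]/c[:,2],p['cy']+f*c[:,1]/c[:,2]]
def unproj(p,uv,z):
    uv=np.atleast_2d(uv);f=K(p)
    d=np.c_[(uv[:,0]-p['cx'])/f,(uv[:,1]-p['cy'])/f,np.ones(len(uv))]@R.from_rotvec(p['rotation']).as_matrix().T
    s=(z-p['eye'][2])/d[:,2]; return p['eye']+s[:,None]*d
def save(n,im): cv2.imwrite('pics/'+n+'.png',cv2.cvtColor(im,cv2.COLOR_RGB2BGR))
def fitbox(obs,size,z0,x0,maskfun=None):
    """obs list of (params,mask); size lx,ly,h; fit x,y,yaw by hull IoU"""
    lx,ly,h=size
    loc=np.array([[a*lx/2,b*ly/2,z0+c*h] for a in(-1,1) for b in(-1,1) for c in(0,1)])
    S=8
    def cost(v):
        c,s=np.cos(v[2]),np.sin(v[2]); M=np.array([[c,-s,0],[s,c,0],[0,0,1]])
        X=loc@M.T+[v[0],v[1],0]; t=0
        for p,m in obs:
            ys,xs=np.where(m); l,tp,r,b=xs.min()-25,ys.min()-25,xs.max()+25,ys.max()+25
            uv=cv2.convexHull(proj(p,X).astype(np.float32))
            k=4
            img=np.zeros(((b-tp)*k,(r-l)*k),np.uint8)
            cv2.fillPoly(img,[np.round((uv-[l,tp]+0.5)*k*16).astype(np.int32)],1,shift=4)
            mm=np.zeros((b-tp,r-l),np.uint8); mm[ys-tp,xs-l]=1
            mm=cv2.resize(mm,None,fx=k,fy=k,interpolation=cv2.INTER_NEAREST)
            t+=1-(img&mm).sum()/max(1,(img|mm).sum())
        return t/len(obs)
    best=None
    for da in np.radians([-15,0,15]):
        x=np.array(x0,float);x[2]+=da
        sim=np.array([x,x+[.012,0,0],x+[0,.012,0],x+[0,0,.15]])
        r=minimize(cost,x,method='Nelder-Mead',options=dict(initial_simplex=sim,xatol=1e-4,fatol=1e-4))
        if best is None or r.fun<best.fun: best=r
    return best.x,best.fun
E
python3 - <<'E'
from h import *
D={}
for n in ["top","scene"]:
    im=ctrl.get_image(n);p=ctrl.camera_params(n);D[n]=(im,p)
    for l in ["saver_mid","heatsink_mid","battery_mid","bumper_mid","dish","fan","tray","bin_in","oil_mid"]:
        r=ctrl.masks_of(n,l); D[n,l]=r
        for q in r[:4]:
            ys,xs=np.where(q['pixels'])
            if len(xs): print(n,l,round(q['score'],2),np.round(q['extent']),len(xs),np.round(unproj(p,[xs.mean(),ys.mean()],0.02)[0][:2],3))
pickle.dump(D,open('d0.pkl','wb'))
print(ctrl.get_obs()['t'])
E
```

```text
top saver_mid 0.65 [296. 240. 315. 253.] 173 [ 0.367 -0.119]
top saver_mid 0.46 [247. 199. 260. 218.] 172 [ 0.469 -0.016]
top heatsink_mid 0.62 [242. 199. 262. 222.] 221 [ 0.464 -0.012]
top battery_mid 0.66 [190. 265. 217. 292.] 410 [0.338 0.113]
top battery_mid 0.55 [239. 192. 266. 235.] 365 [ 0.455 -0.017]
top bumper_mid 0.78 [235. 187. 271. 244.] 169 [ 0.442 -0.021]
top dish 0.84 [100. 251. 152. 301.] 1920 [0.374 0.278]
top fan 0.6 [112. 139. 163. 191.] 1691 [0.614 0.224]
top tray 0.58 [298.  93. 361. 153.] 2515 [ 0.642 -0.221]
top tray 0.3 [238. 198. 265. 224.] 194 [ 0.464 -0.011]
top bin_in 0.85 [340. 185. 416. 273.] 3779 [ 0.382 -0.283]
top bin_in 0.5 [241. 199. 262. 222.] 248 [ 0.465 -0.013]
top oil_mid 0.71 [166. 213. 180. 224.] 147 [0.475 0.157]
scene saver_mid 0.43 [217. 173. 228. 183.] 76 [ 0.391 -0.114]
scene heatsink_mid 0.47 [258. 172. 277. 185.] 169 [ 0.416 -0.004]
scene battery_mid 0.8 [251. 172. 278. 199.] 235 [ 0.462 -0.011]
scene battery_mid 0.7 [296. 160. 321. 172.] 239 [0.359 0.114]
scene bumper_mid 0.8 [250. 174. 279. 211.] 397 [ 0.502 -0.014]
scene dish 0.56 [352. 154. 392. 180.] 785 [0.391 0.276]
scene dish 0.4 [251. 174. 277. 207.] 313 [ 0.501 -0.014]
scene fan 0.74 [350. 208. 409. 246.] 1513 [0.628 0.225]
scene fan 0.3 [251. 169. 278. 199.] 296 [ 0.457 -0.011]
scene tray 0.72 [144. 224. 202. 278.] 2335 [ 0.664 -0.217]
scene tray 0.41 [349. 206. 411. 252.] 1718 [0.63  0.223]
scene bin_in 0.79 [128. 156. 188. 202.] 1851 [ 0.395 -0.277]
scene oil_mid 0.64 [256. 163. 266. 179.] 116 [ 0.367 -0.004]
scene oil_mid 0.55 [330. 172. 344. 198.] 252 [0.468 0.162]
1.15
```

```bash
python3 - <<'E'
from h import *
D=pickle.load(open('d0.pkl','rb'))
def ob(l,it,isn): return [(D['top'][1],D['top',l][it]['pixels'])],[(D['scene'][1],D['scene',l][isn]['pixels'])]
for l,s,z0,x0,it,isn in [("fan",(.092,.092,.026),0,(.614,.224,.5),0,0),("tray",(.126,.1,.02),0,(.642,-.221,.4),0,0),("bin_in",(.16,.104,.024),.006,(.382,-.283,.5),0,0),("dish",(.108,.108,.018),0,(.374,.278,0),0,0),("battery_mid",(.092,.04,.024),.025,(.45,-.017,.3),1,0),("bumper_mid",(.124,.044,.022),.003,(.45,-.017,.3),0,0)]:
    a,b=ob(l,it,isn)
    for nm,o in (("both",a+b),("top",a),("scene",b)):
        v,c=fitbox(o,s,z0,x0); print(l,nm,np.round(v[:2],4),round(np.degrees(v[2]),1),round(c,3))
im,p=D['top']
big=cv2.resize(im[150:300,150:430],None,fx=2.8,fy=2.8,interpolation=cv2.INTER_CUBIC);save('b_top',big)
im=D['scene'][0];save('b_scene',cv2.resize(im[130:240,200:400],None,fx=4,fy=4,interpolation=cv2.INTER_CUBIC))
# mat
b=D['top'][0].astype(int);m=((b[...,2]-b[...,0])>25);m[:, :215]=0;m[:,285:]=0;m[:170]=0;m[260:]=0
print(m.sum(), fitbox([(p,m)],(.16,.08,.003),0,(.45,-.015,.3)))
E
```

```text
fan both [0.617  0.2251] 19.0 0.081
fan top [0.6171 0.2251] 19.2 0.043
fan scene [0.6156 0.2269] 17.7 0.11
tray both [ 0.6464 -0.2215] 15.1 0.05
tray top [ 0.6446 -0.2226] 14.9 0.048
tray scene [ 0.6474 -0.2207] 15.1 0.037
bin_in both [ 0.3849 -0.2812] 22.0 0.043
bin_in top [ 0.384  -0.2822] 22.0 0.037
bin_in scene [ 0.386  -0.2796] 22.3 0.032
dish both [0.3741 0.2804] -19.8 0.293
dish top [0.3765 0.2829] -12.7 0.263
dish scene [0.3647 0.2852] -22.5 0.307
battery_mid both [ 0.4593 -0.0149] 7.8 0.57
battery_mid top [ 0.4586 -0.0151] 8.1 0.561
battery_mid scene [ 0.4583 -0.0128] 5.0 0.569
bumper_mid both [ 0.4613 -0.0141] 12.1 0.683
bumper_mid top [ 0.4589 -0.0163] 11.7 0.853
bumper_mid scene [ 0.4647 -0.0139] 12.3 0.494
1100 (array([ 0.45816568, -0.01129336,  0.1963035 ]), np.float64(0.5593309462403285))
```

View pics/b_top.png

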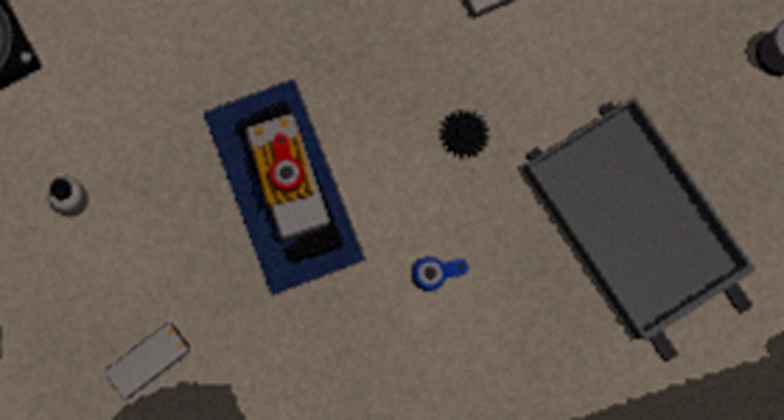

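View pics/b_scene.png

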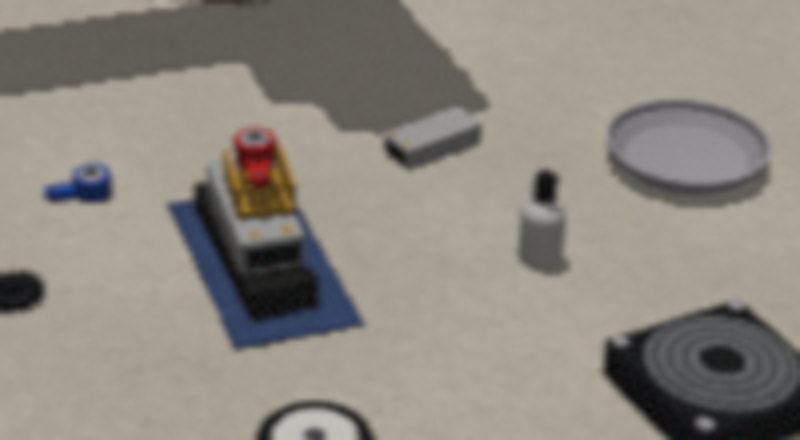

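```bash
cat >> h.py <<'E'
def goto(x,y,z,yaw,quiet=False):
    """remaining shift in tool axes; yaw= direction (deg) of jaw axis (tool z), mod 180"""
    o=ctrl.get_obs(); M=R.from_rotvec(o['tool_rot']).as_matrix()
    a=np.radians(yaw); zz=np.array([np.cos(a),np.sin(a),0])
    if zz@M[:,2]<0: zz=-zz
    yy=np.array([0,0,-1.]); T=np.c_[np.cross(yy,zz),yy,zz]
    d=M.T@(np.array([x,y,z])-o['tool_pos']); dr=np.degrees(R.from_matrix(M.T@T).as_rotvec())
    dT=T.T@(np.array([x,y,z])-o['tool_pos'])
    print('t',round(o['t'],2),'tcp',np.round(o['tool_pos'],4),'zdir',round(np.degrees(np.arctan2(M[1,2],M[0,2])),1),'q',np.round(o['q'],2),'F',np.round(o['contact_force'],1),'op',round(o['opening'],4))
    print('shift mm now-axes',np.round(d*1e3,1),' target-axes',np.round(dT*1e3,1),' turn deg',np.round(dr,1))
E
python3 - <<'E'
from h import *
o=ctrl.get_obs();M=R.from_rotvec(o['tool_rot']).as_matrix();print(M.round(3))
p=ctrl.camera_params('wrist');C=R.from_rotvec(p['rotation']).as_matrix()
print('cam in tool',M.T@(p['eye']-o['tool_pos']),'cam fwd in tool',(M.T@C).round(3))
goto(.44,-.015,.32,102)
E
```

```text
[[-0.947 -0.     0.32 ]
 [-0.32  -0.    -0.947]
 [ 0.    -1.    -0.   ]]
cam in tool [-0.07143297 -0.13010501 -0.00016309] cam fwd in tool [[ 0.     0.96   0.278]
 [ 0.002 -0.278  0.96 ]
 [ 1.     0.    -0.002]]
t 1.15 tcp [ 0.2    -0.5921  0.2453] zdir -71.3 q [-1.36  0.05  1.61 -0.    1.48 -0.12] F [-0.1  0.4  1.6] op 0.0854
shift mm now-axes [-412.1  -74.7 -469.9]  target-axes [-354.7  -74.7 -514.6]  turn deg [0.  6.7 0. ]
```

Request:
{"method": "servo_tool", "body": {"delta_pos": [[-0.055,0,-0.06],[-0.055,0,-0.06],[-0.055,0,-0.06],[-0.055,0,-0.06],[-0.055,0,-0.06]], "dr": [[0,6,0],[0,0,0],[0,0,0],[0,0,0],[0,0,0]], "grip": [1,1,1,1,1]}}

```text
t: 1.78
tool_pos: [0.3517, -0.3171, 0.2451]
tool_rot: [-0.22, 2.11, -2.111]
contact_force: [1.0, -0.0, -0.1]
opening: 0.0854
```

```bash
python3 - <<'E'
from h import *
goto(.43,-.015,.22,102)
E
```

```text
t 1.77 tcp [ 0.3517 -0.3171  0.2451] zdir -78.0 q [-0.89 -0.32  1.95  0.    1.51  0.47] F [ 1.  -0.  -0.1] op 0.0854
shift mm now-axes [-139.4   25.1 -279.2]  target-axes [-139.4   25.1 -279.2]  turn deg [-0.  -0.  -0.1]
```

Request:
{"method": "servo_tool", "body": {"delta_pos": [[-0.028,0,-0.056],[-0.028,0,-0.056],[-0.028,0,-0.056],[-0.028,0.01,-0.056],[-0.027,0.015,-0.055]], "dr": [[0,0,0],[0,0,0],[0,0,0],[0,0,0],[0,0,0]], "grip": [1,1,1,1,1]}}

```text
t: 2.4
tool_pos: [0.43, -0.0167, 0.2237]
tool_rot: [-0.208, 2.102, -2.112]
contact_force: [1.0, -0.4, -0.7]
opening: 0.085
```

Request:
{"method": "servo_tool", "body": {"delta_pos": [[0,0,0],[0,0,0]], "dr": [[0,0,0],[0,0,0]], "grip": [1,1]}}

```text
t: 2.65
tool_pos: [0.4296, -0.0128, 0.2229]
tool_rot: [-0.219, 2.099, -2.107]
contact_force: [0.1, 0.3, 1.0]
opening: 0.0856
```

```bash
python3 - <<'E'
from h import *
goto(.43,-.015,.22,102)
p=ctrl.camera_params('wrist');im=ctrl.get_image('wrist');save('c_wrist',im)
D={'im':im,'p':p}
for l in ["saver_mid","heatsink_mid","battery_mid","bumper_mid"]:
    r=D[l]=ctrl.masks_of('wrist',l)
    for q in r[:3]:
        ys,xs=np.where(q['pixels']);print(l,round(q['score'],2),np.round(q['extent']),len(xs))
pickle.dump(D,open('d1.pkl','wb'))
E
```

```text
t 2.65 tcp [ 0.4296 -0.0128  0.2229] zdir -77.6 q [-0.2  -0.44  2.08 -0.    1.5   1.15] F [0.1 0.3 1. ] op 0.0856
shift mm now-axes [0.1 2.9 2.2]  target-axes [0.1 2.9 2.3]  turn deg [-0.3  0.4 -0.5]
saver_mid 0.85 [302. 218. 335. 238.] 430
saver_mid 0.69 [244. 128. 265. 175.] 748
heatsink_mid 0.81 [241. 128. 277. 182.] 755
battery_mid 0.9 [114. 198. 170. 232.] 1142
battery_mid 0.75 [240. 108. 279. 197.] 1568
bumper_mid 0.96 [236.  93. 278. 202.] 822
bumper_mid 0.53 [236. 106. 282. 194.] 1453
```

View pics/c_wrist.png

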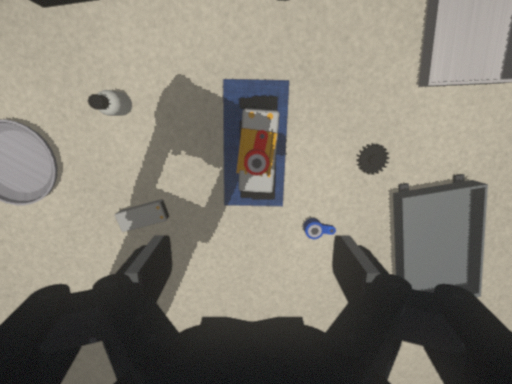

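```bash
cat >> h.py <<'E'
def box(lx,ly,z0,z1,cx=0,cy=0): return np.array([[cx+a*lx/2,cy+b*ly/2,z] for a in(-1,1) for b in(-1,1) for z in(z0,z1)])
def cyl(r0,r1,z0,z1): 
    t=np.linspace(0,2*np.pi,48,endpoint=False);return np.r_[np.c_[r0*np.cos(t),r0*np.sin(t),0*t+z0],np.c_[r1*np.cos(t),r1*np.sin(t),0*t+z1]]
def fit(obs,pieces,x0,yaws=(-15,0,15),fixyaw=False):
    pre=[]
    for p,m in obs:
        ys,xs=np.where(m); l,tp,r,b=xs.min()-25,ys.min()-25,xs.max()+25,ys.max()+25;k=4
        mm=np.zeros((b-tp,r-l),np.uint8); mm[ys-tp,xs-l]=1
        pre.append((p,l,tp,cv2.resize(mm,None,fx=k,fy=k,interpolation=cv2.INTER_NEAREST)))
    def cost(v):
        if fixyaw: v=np.r_[v[:2],x0[2]]
        c,s=np.cos(v[2]),np.sin(v[2]); M=np.array([[c,-s,0],[s,c,0],[0,0,1]]);t=0
        for p,l,tp,mm in pre:
            img=np.zeros_like(mm)
            for P in pieces:
                uv=cv2.convexHull(proj(p,P@M.T+[v[0],v[1],0]).astype(np.float32))
                cv2.fillPoly(img,[np.round((uv-[l,tp]+0.5)*4*16).astype(np.int32)],1,shift=4)
            t+=1-(img&mm).sum()/max(1,(img|mm).sum())
        return t/len(pre)
    best=None
    for da in np.radians(yaws):
        x=np.array(x0,float);x[2]+=da
        r=minimize(cost,x,method='Nelder-Mead',options=dict(initial_simplex=[x,x+[.012,0,0],x+[0,.012,0],x+[0,0,.15]],xatol=1e-4,fatol=1e-4))
        if best is None or r.fun<best.fun: best=r
    return np.r_[best.x[:2],np.degrees(best.x[2]),best.fun].round(4)
def saver(z): return [cyl(.013,.013,z,z+.016),box(.032,.012,z,z+.007,.016)]
def draw(im,p,pieces,v,n,crop,k=5):
    l,t,r,b=crop;im=cv2.resize(im[t:b,l:r],None,fx=k,fy=k,interpolation=cv2.INTER_CUBIC)
    c,s=np.cos(np.radians(v[2])),np.sin(np.radians(v[2])); M=np.array([[c,-s,0],[s,c,0],[0,0,1]])
    for P in pieces:
        uv=cv2.convexHull(proj(p,P@M.T+[v[0],v[1],0]).astype(np.float32))
        cv2.polylines(im,[np.round((uv-[l,t]+.5)*k).astype(np.int32)],True,(0,255,0),1)
    save(n,im)
E
python3 - <<'E'
from h import *
D=pickle.load(open('d1.pkl','rb'));D0=pickle.load(open('d0.pkl','rb'))
p=D['p'];m=D['saver_mid'][1]['pixels']
v=fit([(p,m)],saver(.071),(.46,-.015,.25));print(v)
print(fit([(D0['top'][1],D0['top','saver_mid'][1]['pixels'])],saver(.071),(.46,-.015,.25)))
draw(D['im'],p,saver(.071),v,'c_sv',(210,70,310,220),4)
for l,P in (("heatsink_mid",[box(.046,.036,.049,.071)]),("battery_mid",[box(.092,.04,.025,.049)])):
  print(l,fit([(p,D[l][-1]['pixels'] )],P,(.46,-.015,.25)))
print(fit([(p,D['bumper_mid'][0]['pixels']|D['bumper_mid'][1]['pixels'])],[box(.124,.044,.003,.025)],(.46,-.015,.25)))
E
```

```text
[ 0.4536 -0.0116  0.5754  0.1   ]
[ 0.4522 -0.0137  0.0405  0.1169]
heatsink_mid [ 0.4609 -0.0098  4.6226  0.5325]
battery_mid [ 0.4604 -0.0127  9.0783  0.5045]
[ 0.4592 -0.0142 11.4886  0.4467]
```

View pics/c_sv.png

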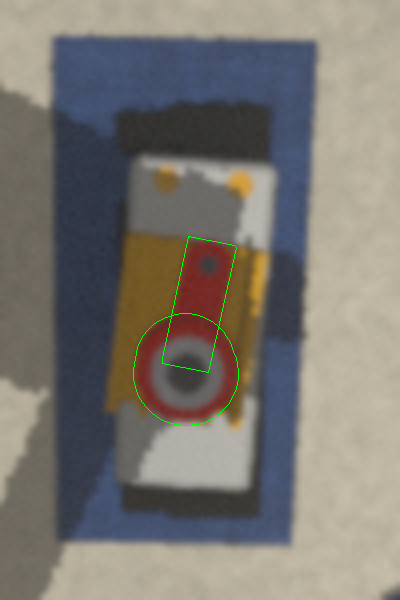

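```bash
python3 - <<'E'
from h import *
goto(.4535,-.012,.0885,90.6)
E
```

```text
t 2.9 tcp [ 0.4296 -0.0141  0.2229] zdir -77.8 q [-0.21 -0.44  2.08 -0.    1.5   1.15] F [ 0.2 -0.3 -0.1] op 0.0852
shift mm now-axes [-22.6 134.6   2.4]  target-axes [-23.9 134.4  -1.8]  turn deg [-0.2 11.6 -0.6]
```

Request:
{"method": "servo_tool", "body": {"delta_pos": [[-0.01,0.02,0],[-0.0135,0.03,-0.002],[0,0.03,0],[0,0.03,0],[0,0,0]], "dr": [[0,6,-0.5],[0,5.5,0],[0,0,0],[0,0,0],[0,0,0]], "grip": [1,1,1,1,1]}}

```text
t: 3.52
tool_pos: [0.4554, -0.0147, 0.1127]
tool_rot: [0.013, 2.215, -2.227]
contact_force: [0.1, -0.2, 1.2]
opening: 0.0849
```

```bash
python3 - <<'E'
from h import *
goto(.4535,-.012,.0885,90.6)
im=ctrl.get_image('wrist');save('d_wrist',im)
E
```

```text
t 3.52 tcp [ 0.4554 -0.0147  0.1127] zdir -90.3 q [-0.19 -0.25  2.12 -0.    1.26  1.38] F [ 0.1 -0.2  1.2] op 0.0849
shift mm now-axes [ 2.1 24.2 -2.8]  target-axes [ 1.9 24.2 -2.7]  turn deg [-0.3 -0.9 -0.4]
```

View pics/d_wrist.png

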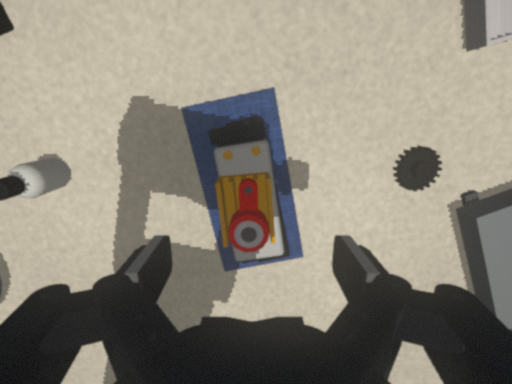

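Request:
{"method": "servo_tool", "body": {"delta_pos": [[0.002,0.012,-0.0025],[0,0.012,0],[0,0,0],[0,0,0]], "dr": [[0,-0.8,-0.4],[0,0,0],[0,0,0],[0,0,0]], "grip": [1,0.7,0.5,0.4], "grip_force": 25}}

```text
t: 4.08
tool_pos: [0.4574, -0.0135, 0.093]
tool_rot: [0.001, 2.205, -2.221]
contact_force: [0.2, 0.4, 0.7]
opening: 0.0345
```

```bash
python3 - <<'E'
from h import *
goto(.4535,-.012,.0885,90.6)
im=ctrl.get_image('wrist');save('e_wrist',im)
E
```

```text
t 4.08 tcp [ 0.4574 -0.0135  0.093 ] zdir -89.5 q [-0.19 -0.22  2.13 -0.01  1.22  1.38] F [0.2 0.4 0.7] op 0.0345
shift mm now-axes [ 3.9  4.5 -1.5]  target-axes [ 3.9  4.5 -1.5]  turn deg [-0.4 -0.1 -0.5]
```

View pics/e_wrist.png

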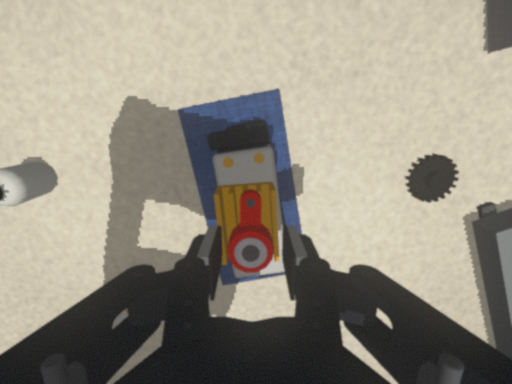

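Request:
{"method": "servo_tool", "body": {"delta_pos": [[0.004,0.004,-0.001],[0,0,0],[0,0,0],[0,0,0],[0,0,0]], "dr": [[-0.4,0,-0.5],[0,0,0],[0,0,0],[0,0,0],[0,0,0]], "grip": [0.4,0.25,0.1,0,0]}}

```text
t: 4.75
tool_pos: [0.4535, -0.0124, 0.0894]
tool_rot: [-0.008, 2.217, -2.217]
contact_force: [1.6, 0.4, 0.7]
opening: 0.0246
```

```bash
python3 - <<'E'
from h import *
goto(.4535,-.012,.0885,90.6)
E
```

```text
t 4.75 tcp [ 0.4535 -0.0124  0.0894] zdir -89.5 q [-0.19 -0.22  2.14 -0.    1.22  1.37] F [1.6 0.4 0.7] op 0.0246
shift mm now-axes [-0.   0.9 -0.4]  target-axes [-0.   0.9 -0.4]  turn deg [-0.  -0.1 -0. ]
```

Request:
{"method": "servo_tool", "body": {"delta_pos": [[0,-0.01,0],[0,-0.03,0],[0,-0.04,0],[0,0,0]], "dr": [[0,0,0],[0,0,0],[0,0,0],[0,0,0]], "grip": [0,0,0,0]}}

```text
t: 5.25
tool_pos: [0.4536, -0.0124, 0.1735]
tool_rot: [-0.008, 2.216, -2.217]
contact_force: [0.9, 0.4, 0.4]
opening: 0.025
```

```bash
python3 - <<'E'
from h import *
D0=pickle.load(open('d0.pkl','rb'));D1=pickle.load(open('d1.pkl','rb'))
P=[cyl(.041,.054,0,.018)]
for n in ('top','scene'): print(fit([(D0[n][1],D0[n,'dish'][0]['pixels'])],P,(.374,.28,0),yaws=(0,)))
p=ctrl.camera_params('wrist');im=ctrl.get_image('wrist');save('f_wrist',im)
D={'p':p,'im':im}
for l in ["heatsink_mid","battery_mid","bumper_mid",'saver_mid']:
    r=D[l]=ctrl.masks_of('wrist',l)
    for q in r[:3]:
        ys,xs=np.where(q['pixels']);print(l,round(q['score'],2),np.round(q['extent']),len(xs))
pickle.dump(D,open('d2.pkl','wb'))
goto(.369,.281,.16,90.6)
E
```

```text
[0.3749 0.2783 3.2685 0.0329]
[0.3792 0.2796 3.2317 0.052 ]
heatsink_mid 0.84 [231. 158. 274. 214.] 1630
battery_mid 0.81 [226. 129. 279. 226.] 1532
battery_mid 0.68 [116. 247. 173. 282.] 715
battery_mid 0.39 [  1. 201.  45. 285.] 3133
bumper_mid 0.61 [218. 110. 283. 229.] 764
saver_mid 0.98 [232. 181. 278. 268.] 2747
saver_mid 0.81 [324. 234. 361. 259.] 583
t 5.5 tcp [ 0.4501 -0.0118  0.1674] zdir -89.5 q [-0.19 -0.32  2.08 -0.    1.39  1.37] F [ 0.7  0.8 -0.3] op 0.0243
shift mm now-axes [  78.6    8.6 -293.4]  target-axes [  78.1    7.4 -293.6]  turn deg [ 0.1 -0.1  0.5]
```

View pics/f_wrist.png

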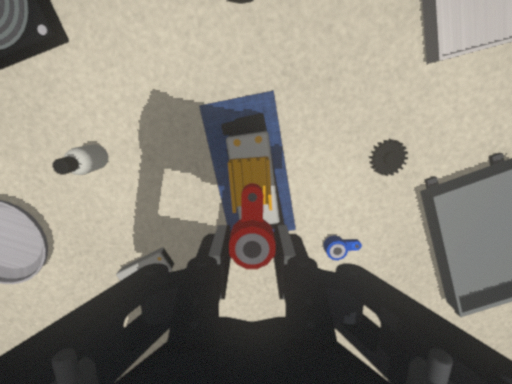

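Request:
{"method": "servo_tool", "body": {"delta_pos": [[0.016,0,-0.058],[0.016,0,-0.058],[0.016,0,-0.058],[0.016,0,-0.058],[0.014,0.01,-0.055]], "dr": [[0,0,0],[0,0,0],[0,0,0],[0,0,0],[0,0,0]], "grip": [0,0,0,0,0]}}

```text
t: 6.12
tool_pos: [0.3674, 0.2789, 0.154]
tool_rot: [0.014, -2.214, 2.212]
contact_force: [0.7, -0.3, 0.6]
opening: 0.0249
```

```bash
python3 - <<'E'
from h import *
p=ctrl.camera_params('wrist');im=ctrl.get_image('wrist');save('g_wrist',im)
r=ctrl.masks_of('wrist','dish')
for q in r[:2]: print(q['score'],q['extent'],fit([(p,q['pixels'])],[cyl(.041,.054,0,.018)],(.376,.279,0),yaws=(0,)))
goto(.371,.279,.06,90.6)
E
```

```text
0.72 [196.6, 122.4, 302.8, 220.4] [0.3759 0.2813 7.3223 0.1128]
t 6.22 tcp [0.3649 0.2805 0.1519] zdir -89.8 q [ 0.49 -0.27  2.07  0.01  1.36  2.05] F [-0.5 -1.5  0.2] op 0.0243
shift mm now-axes [-7.9 91.8  1.5]  target-axes [-6.1 91.9  1.5]  turn deg [ 0.  -0.4  1.2]
```

View pics/g_wrist.png

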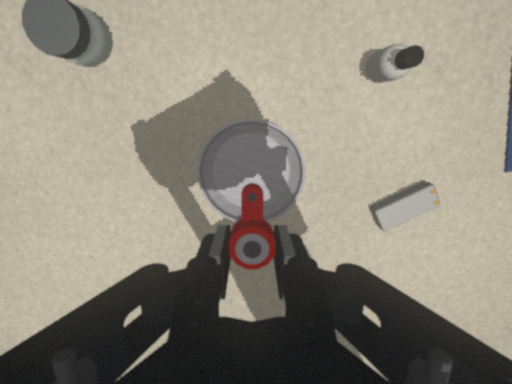

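Request:
{"method": "servo_tool", "body": {"delta_pos": [[-0.006,0.02,0],[0,0.035,0],[0,0.035,0],[0,0.015,0],[0,0,0]], "dr": [[0,0,1],[0,0,0],[0,0,0],[0,0,0],[0,0,0]], "grip": [0,0,0,0,0]}}

```text
t: 6.85
tool_pos: [0.3682, 0.2789, 0.0406]
tool_rot: [0.016, -2.216, 2.225]
contact_force: [-0.2, -0.5, -0.8]
opening: 0.0247
```

```bash
python3 - <<'E'
from h import *
goto(.371,.280,.0224,90.6)
E
```

```text
t 6.85 tcp [0.3682 0.2789 0.0406] zdir -89.6 q [ 0.49 -0.11  2.14 -0.    1.12  2.05] F [-0.2 -0.5 -0.8] op 0.0247
shift mm now-axes [-3.  18.1 -1.1]  target-axes [-2.8 18.2 -1. ]  turn deg [-0.2 -0.2  0.5]
```

Request:
{"method": "servo_tool", "body": {"delta_pos": [[-0.003,0.013,-0.001],[0,0,0],[0,0,0]], "dr": [[0,0,0.5],[0,0,0],[0,0,0]], "grip": [0,0,0]}}

```text
t: 7.22
tool_pos: [0.3735, 0.2807, 0.0294]
tool_rot: [-0.0, 2.213, -2.218]
contact_force: [-1.0, -0.1, 0.7]
opening: 0.0248
```

```bash
python3 - <<'E'
from h import *
goto(.371,.280,.0224,90.6)
E
```

```text
t 7.22 tcp [0.3735 0.2807 0.0294] zdir -89.7 q [ 0.49 -0.08  2.14 -0.01  1.08  2.05] F [-1.  -0.1  0.7] op 0.0248
shift mm now-axes [2.6 7.  0.7]  target-axes [2.6 7.  0.7]  turn deg [-0.1 -0.3 -0.3]
```

Request:
{"method": "servo_tool", "body": {"delta_pos": [[0.001,0.003,0],[0,0,0],[0,0.0015,0],[0,0,0]], "dr": [[0,0,0],[0,0,0],[0,0,0],[0,0,0]], "grip": [0,0,0,0]}}

```text
t: 7.72
tool_pos: [0.3734, 0.2813, 0.026]
tool_rot: [0.002, 2.213, -2.215]
contact_force: [-0.4, -1.1, -0.4]
opening: 0.0246
```

Request:
{"method": "servo_tool", "body": {"delta_pos": [[0,0.001,0],[0,0,0]], "dr": [[0,0,0],[0,0,0]], "grip": [0,0]}}

```text
t: 7.98
tool_pos: [0.3734, 0.2813, 0.0249]
tool_rot: [0.002, 2.213, -2.215]
contact_force: [-0.3, 0.5, 0.2]
opening: 0.0245
```

Request:
{"method": "servo_tool", "body": {"delta_pos": [[0,0.001,0],[0,0,0]], "dr": [[0,0,0],[0,0,0]], "grip": [0,0]}}

```text
t: 8.22
tool_pos: [0.3734, 0.2813, 0.0238]
tool_rot: [0.002, 2.213, -2.215]
contact_force: [0.4, -0.2, -0.3]
opening: 0.0249
```

Request:
{"method": "servo_tool", "body": {"delta_pos": [[0,0.001,0],[0,0,0]], "dr": [[0,0,0],[0,0,0]], "grip": [0,0]}}

```text
t: 8.48
tool_pos: [0.3734, 0.2813, 0.0228]
tool_rot: [0.002, 2.213, -2.215]
contact_force: [-0.5, 0.7, -0.5]
opening: 0.0247
```

Request:
{"method": "servo_tool", "body": {"delta_pos": [[0,0.001,0],[0,0,0]], "dr": [[0,0,0],[0,0,0]], "grip": [0,0]}}

```text
t: 8.72
tool_pos: [0.3736, 0.2814, 0.0219]
tool_rot: [0.002, 2.213, -2.215]
contact_force: [0.6, -0.3, 0.4]
opening: 0.0247
```

Request:
{"method": "servo_tool", "body": {"delta_pos": [[0,0.001,0],[0,0,0]], "dr": [[0,0,0],[0,0,0]], "grip": [0,0]}}

```text
t: 8.98
tool_pos: [0.3738, 0.2815, 0.0221]
tool_rot: [0.002, 2.213, -2.215]
contact_force: [-0.9, -0.3, -0.3]
opening: 0.0249
```

Request:
{"method": "servo_tool", "body": {"delta_pos": [[0,0.001,0],[0,0,0]], "dr": [[0,0,0],[0,0,0]], "grip": [0,0]}}

```text
t: 9.22
tool_pos: [0.3741, 0.2816, 0.022]
tool_rot: [0.002, 2.213, -2.216]
contact_force: [-0.1, -0.3, 0.4]
opening: 0.0248
```

Request:
{"method": "servo_tool", "body": {"delta_pos": [[0,0,0],[0,0,0],[0,0,0],[0,-0.02,0],[0,-0.06,0]], "dr": [[0,0,0],[0,0,0],[0,0,0],[0,0,0],[0,0,0]], "grip": [0.35,0.45,0.48,0.48,0.48]}}

```text
t: 9.85
tool_pos: [0.3691, 0.2793, 0.0968]
tool_rot: [-0.011, 2.212, -2.229]
contact_force: [1.3, 0.0, 0.5]
opening: 0.041
```

Request:
{"method": "servo_tool", "body": {"delta_pos": [[0.02,-0.06,0]], "dr": [[0,0,0]], "grip": [0.8]}}

```text
t: 9.98
tool_pos: [0.3494, 0.2793, 0.1583]
tool_rot: [-0.011, 2.213, -2.23]
contact_force: [0.7, 0.6, 0.8]
opening: 0.0579
```

```bash
python3 - <<'E'
from h import *
im=ctrl.get_image('wrist');save('h_wrist',im)
D=pickle.load(open('d2.pkl','rb'));p=D['p']
hm=D['heatsink_mid'][0]['pixels']
print(fit([(p,hm)],[box(.046,.036,.049,.071)],(.46,-.012,.1)))
goto(.43,-.012,.2,97)
E
```

```text
[ 0.4613 -0.01    4.7726  0.2866]
t 10.03 tcp [0.351  0.2817 0.1672] zdir -89.6 q [ 0.51 -0.33  2.09 -0.    1.38  2.08] F [2.7 4.9 4.3] op 0.0657
shift mm now-axes [-77.3 -32.1 294.3]  target-axes [-42.7 -32.8 301.2]  turn deg [-0.1 -6.6 -0.3]
```

View pics/h_wrist.png

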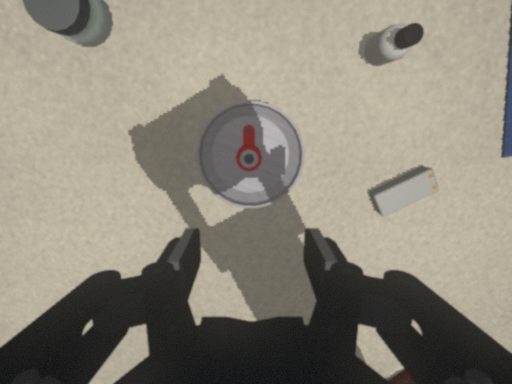

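Request:
{"method": "servo_tool", "body": {"delta_pos": [[-0.014,0,0.058],[-0.012,-0.01,0.058],[-0.01,-0.01,0.06],[-0.01,-0.012,0.06],[-0.01,0,0.058]], "dr": [[0,-3,0],[0,-3.6,0],[0,0,0],[0,0,0],[0,0,0]], "grip": [1,1,1,1,1]}}

```text
t: 10.65
tool_pos: [0.4361, -0.0086, 0.2054]
tool_rot: [-0.129, 2.142, -2.141]
contact_force: [0.1, 0.7, 0.5]
opening: 0.0858
```

Request:
{"method": "servo_tool", "body": {"delta_pos": [[0,0,0.003],[0,0,0]], "dr": [[0,0,0],[0,0,0]], "grip": [1,1]}}

```text
t: 10.9
tool_pos: [0.4368, -0.0146, 0.2052]
tool_rot: [-0.122, 2.146, -2.145]
contact_force: [-0.5, -0.2, 0.4]
opening: 0.0852
```

```bash
python3 - <<'E'
from h import *
goto(.43,-.012,.2,97)
p=ctrl.camera_params('wrist');im=ctrl.get_image('wrist')
D={'p':p,'im':im}
for l in ["heatsink_mid","battery_mid","bumper_mid"]:
    r=D[l]=ctrl.masks_of('wrist',l)
    for q in r[:3]:
        ys,xs=np.where(q['pixels']);print(l,round(q['score'],2),np.round(q['extent']),len(xs))
pickle.dump(D,open('d3.pkl','wb'))
P=[box(.046,.036,.049,.071)]
v=fit([(p,D['heatsink_mid'][0]['pixels'])],P,(.46,-.012,.1));print(v)
draw(im,p,P,v,'i_hs',(190,60,330,210),5)
save('i_w',im)
E
```

```text
t 10.9 tcp [ 0.4368 -0.0146  0.2052] zdir -82.5 q [-0.21 -0.41  2.09  0.01  1.45  1.23] F [-0.5 -0.2  0.4] op 0.0852
shift mm now-axes [ 6.5  5.1 -3.5]  target-axes [ 6.4  5.2 -3.4]  turn deg [-0.   0.5 -1. ]
heatsink_mid 0.78 [235. 139. 272. 187.] 1709
battery_mid 0.91 [116. 218. 172. 253.] 1044
battery_mid 0.83 [233. 116. 272. 208.] 1538
bumper_mid 0.65 [230. 102. 277. 211.] 738
[ 0.4611 -0.0099  5.5586  0.0714]
```

View pics/i_hs.png

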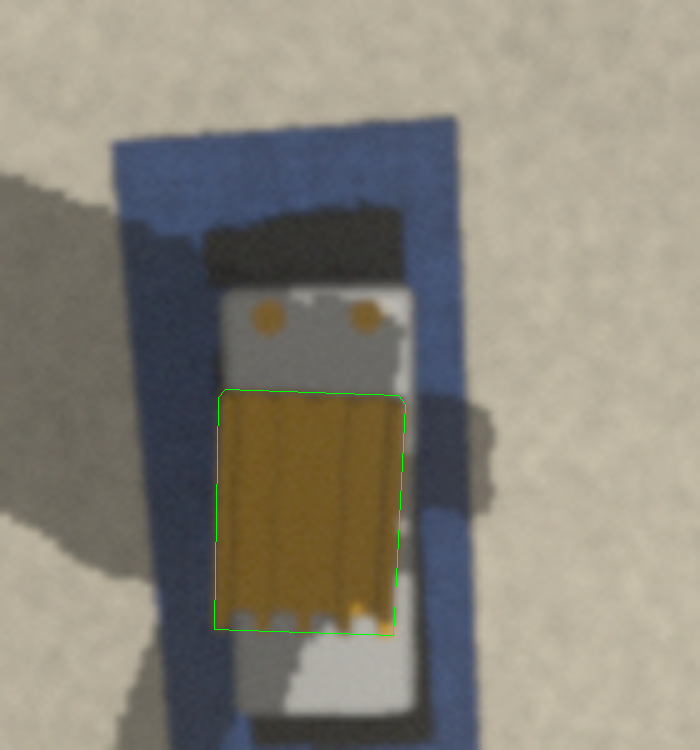

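```bash
python3 - <<'E'
from h import *
goto(.4611,-.0099,.0655,95.6)
E
```

```text
t 11.1 tcp [ 0.4367 -0.0134  0.2052] zdir -82.3 q [-0.2  -0.41  2.09  0.01  1.45  1.23] F [-0.   1.  -0.9] op 0.0853
shift mm now-axes [-22.1 140.1  -0.3]  target-axes [-24.6 139.7  -1.1]  turn deg [-0.   2.1 -1. ]
```

Request:
{"method": "servo_tool", "body": {"delta_pos": [[-0.015,0.03,-0.001],[-0.01,0.035,0],[0,0.035,0],[0,0,0],[0,0,0]], "dr": [[0,2,-1],[0,0,0],[0,0,0],[0,0,0],[0,0,0]], "grip": [1,1,1,1,0.9]}}

```text
t: 11.72
tool_pos: [0.4638, -0.0036, 0.1057]
tool_rot: [-0.113, 2.161, -2.164]
contact_force: [-0.1, -0.8, 0.7]
opening: 0.0769
```

```bash
python3 - <<'E'
from h import *
goto(.4611,-.0099,.0655,95.6)
E
```

```text
t 11.72 tcp [ 0.4638 -0.0036  0.1057] zdir -83.7 q [-0.17 -0.22  2.11 -0.    1.24  1.29] F [-0.1 -0.8  0.7] op 0.0769
shift mm now-axes [ 3.6 40.2  5.9]  target-axes [ 3.3 40.2  6. ]  turn deg [-0.1  0.7 -0.3]
```

Request:
{"method": "servo_tool", "body": {"delta_pos": [[0.003,0.01,0.006],[0,0.015,0],[0,0,0]], "dr": [[0,0.7,-0.3],[0,0,0],[0,0,0]], "grip": [0.9,0.8,0.75]}}

```text
t: 12.1
tool_pos: [0.4632, -0.0104, 0.0823]
tool_rot: [-0.099, 2.166, -2.173]
contact_force: [-0.3, -0.3, -0.5]
opening: 0.0642
```

```bash
python3 - <<'E'
from h import *
goto(.4611,-.0099,.0655,95.6)
E
```

```text
t 12.1 tcp [ 0.4632 -0.0104  0.0823] zdir -84.5 q [-0.18 -0.18  2.12 -0.    1.2   1.29] F [-0.3 -0.3 -0.5] op 0.0642
shift mm now-axes [ 2.1 16.8 -0.8]  target-axes [ 2.  16.8 -0.7]  turn deg [-0.2 -0.1 -0.3]
```

Request:
{"method": "servo_tool", "body": {"delta_pos": [[0.002,0.014,-0.0007],[0,0.002,0],[0,0,0],[0,0,0]], "dr": [[0,0,-0.3],[0,0,0],[0,0,0],[0,0,0]], "grip": [0.7,0.65,0.6,0.55]}}

```text
t: 12.6
tool_pos: [0.4613, -0.0101, 0.0653]
tool_rot: [-0.105, 2.169, -2.176]
contact_force: [0.1, 0.5, -0.3]
opening: 0.0467
```

```bash
python3 - <<'E'
from h import *
goto(.4611,-.0099,.0655,95.6)
im=ctrl.get_image('wrist');save('j_w',im)
E
```

```text
t 12.6 tcp [ 0.4613 -0.0101  0.0653] zdir -84.5 q [-0.18 -0.16  2.13 -0.    1.17  1.29] F [ 0.1  0.5 -0.3] op 0.0467
shift mm now-axes [ 0.1 -0.2 -0.2]  target-axes [ 0.1 -0.2 -0.2]  turn deg [-0.2 -0.1  0. ]
```

View pics/j_w.png

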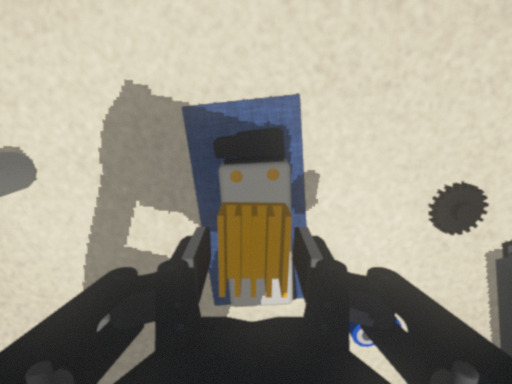

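Well aligned; close and lift.

Request:
{"method": "servo_tool", "body": {"delta_pos": [[0,0,0],[0,0,0],[0,0,0],[0,0,0],[0,0,0]], "dr": [[0,0,0],[0,0,0],[0,0,0],[0,0,0],[0,0,0]], "grip": [0.4,0.3,0.2,0.2,0.2], "grip_force": 30}}

```text
t: 13.28
tool_pos: [0.4616, -0.0101, 0.066]
tool_rot: [-0.104, 2.168, -2.175]
contact_force: [-0.2, 0.6, -0.5]
opening: 0.0352
```

Request:
{"method": "servo_tool", "body": {"delta_pos": [[0,-0.01,0],[0,-0.03,0],[0,-0.05,0],[0,-0.01,0]], "dr": [[0,0,0],[0,0,0],[0,0,0],[0,0,0]], "grip": [0.2,0.2,0.2,0.2]}}

```text
t: 13.78
tool_pos: [0.4608, -0.0096, 0.1693]
tool_rot: [-0.106, 2.169, -2.176]
contact_force: [-0.2, 0.4, -1.2]
opening: 0.0353
```

```bash
python3 - <<'E'
from h import *
p=ctrl.camera_params('wrist');im=ctrl.get_image('wrist');save('k_w',im)
goto(.617,.225,.16,109)
E
```

```text
t 13.82 tcp [ 0.4603 -0.0096  0.1686] zdir -84.5 q [-0.18 -0.3   2.06 -0.    1.38  1.29] F [ 0.7  0.7 -0. ] op 0.035
shift mm now-axes [-178.6    7.5 -218.4]  target-axes [-224.6    8.6 -170.8]  turn deg [ -0.1 -13.5   0.2]
```

View pics/k_w.png

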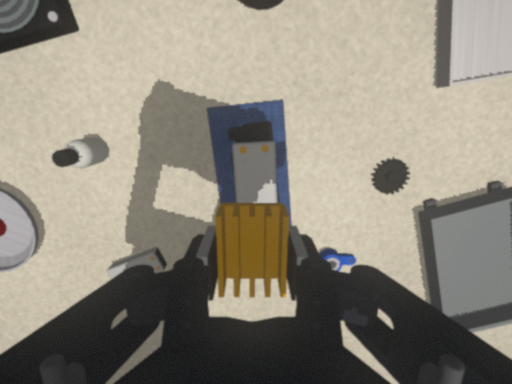

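Request:
{"method": "servo_tool", "body": {"delta_pos": [[-0.045,0,-0.05],[-0.05,0,-0.04],[-0.05,0,-0.04],[-0.04,0,-0.04]], "dr": [[0,-7,0],[0,-6.5,0],[0,0,0],[0,0,0]], "grip": [0.2,0.2,0.2,0.2]}}

```text
t: 14.32
tool_pos: [0.5951, 0.1948, 0.1629]
tool_rot: [-0.35, 2.04, -2.049]
contact_force: [1.7, 0.5, 0.3]
opening: 0.0355
```

Request:
{"method": "servo_tool", "body": {"delta_pos": [[0,0,0],[0,0,0]], "dr": [[0,0,0],[0,0,0]], "grip": [0.2,0.2]}}

```text
t: 14.58
tool_pos: [0.5942, 0.1975, 0.1589]
tool_rot: [-0.361, 2.04, -2.049]
contact_force: [-0.3, -0.1, 0.2]
opening: 0.0354
```

```bash
python3 - <<'E'
from h import *
goto(.617,.225,.16,109)
p=ctrl.camera_params('wrist');im=ctrl.get_image('wrist');save('l_w',im)
r=ctrl.masks_of('wrist','fan')
P=[box(.092,.092,0,.026)]
for q in r[:2]:
    v=fit([(p,q['pixels'])],P,(.617,.225,.33));print(q['score'],q['extent'],v)
v=fit([(p,r[0]['pixels'])],P,(.617,.225,.33))
draw(im,p,P,v,'l_f',(150,40,350,230),3)
goto(.617,.225,.16,109)
E
```

```text
t 14.57 tcp [0.5942 0.1975 0.1589] zdir -70.7 q [ 0.2   0.13  1.68 -0.    1.35  1.44] F [-0.3 -0.1  0.2] op 0.0354
shift mm now-axes [-30.6  -1.6 -18.4]  target-axes [-30.5  -1.1 -18.5]  turn deg [-0.1  0.3  0.8]
0.74 [178.6, 99.2, 283.5, 198.1] [6.18000e-01 2.28300e-01 1.89035e+01 1.59000e-02]
t 14.68 tcp [0.5941 0.1969 0.1594] zdir -70.8 q [ 0.2   0.13  1.68 -0.    1.35  1.44] F [ 0.5 -0.8 -1.1] op 0.0353
shift mm now-axes [-30.8  -1.1 -19. ]  target-axes [-30.8  -0.6 -19.1]  turn deg [-0.1  0.2  0.8]
```

View pics/l_w.png

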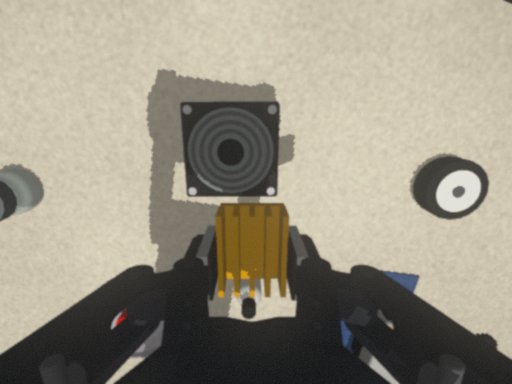

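View pics/l_f.png

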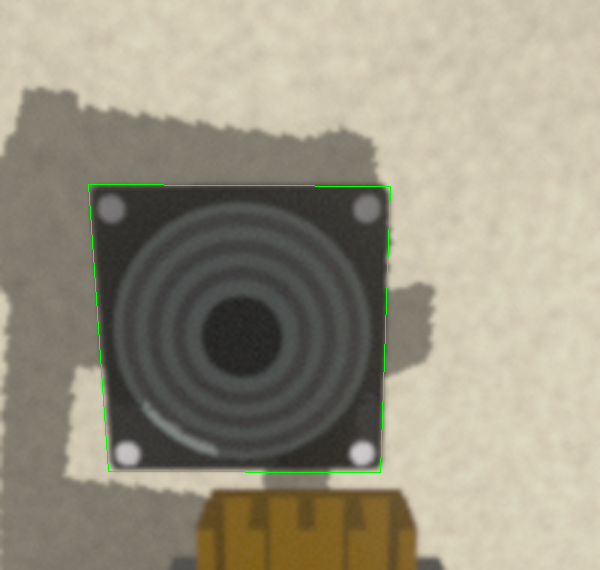

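```bash
python3 - <<'E'
from h import *
print(unproj(ctrl.camera_params('wrist'),[230.8,152.2],.026))
goto(.618,.2275,.0425,108.9)
E
```

```text
[[0.61737542 0.22684679 0.026     ]]
t 14.68 tcp [0.5941 0.1969 0.1594] zdir -70.8 q [ 0.2   0.13  1.68 -0.    1.35  1.44] F [ 0.5 -0.8 -1.1] op 0.0353
shift mm now-axes [-34.1 116.4 -21.2]  target-axes [-32.5 116.9 -21.2]  turn deg [-0.1  0.3  0.8]
```

Request:
{"method": "servo_tool", "body": {"delta_pos": [[-0.033,0,-0.021],[0,0.03,0],[0,0.04,0],[0,0.02,0],[0,0,0]], "dr": [[0,0.3,0.8],[0,0,0],[0,0,0],[0,0,0],[0,0,0]], "grip": [0.2,0.2,0.2,0.2,0.2]}}

```text
t: 15.3
tool_pos: [0.6192, 0.2222, 0.069]
tool_rot: [-0.327, 2.043, -2.048]
contact_force: [0.8, 0.6, -0.8]
opening: 0.0355
```

```bash
python3 - <<'E'
from h import *
goto(.618,.2275,.0425,108.9)
E
```

```text
t 15.3 tcp [0.6192 0.2222 0.069 ] zdir -71.6 q [ 0.23  0.29  1.66 -0.    1.19  1.48] F [ 0.8  0.6 -0.8] op 0.0355
shift mm now-axes [-0.4 26.5 -5.5]  target-axes [-0.6 26.5 -5.4]  turn deg [-0.2 -0.5 -0.2]
```

Request:
{"method": "servo_tool", "body": {"delta_pos": [[0,0.012,-0.0055],[0,0.006,0],[0,0,0],[0,0,0]], "dr": [[-0.2,-0.5,-0.2],[0,0,0],[0,0,0],[0,0,0]], "grip": [0.2,0.2,0.2,0.2]}}

```text
t: 15.8
tool_pos: [0.62, 0.228, 0.0543]
tool_rot: [-0.333, 2.041, -2.038]
contact_force: [-0.3, 0.2, -1.1]
opening: 0.0354
```

```bash
python3 - <<'E'
from h import *
goto(.618,.2275,.0425,108.9)
E
```

```text
t 15.8 tcp [0.62   0.228  0.0543] zdir -71.1 q [0.24 0.31 1.66 0.   1.17 1.48] F [-0.3  0.2 -1.1] op 0.0354
shift mm now-axes [ 2.1 11.8 -0.2]  target-axes [ 2.  11.8 -0.2]  turn deg [ 0.   0.  -0.4]
```

Request:
{"method": "servo_tool", "body": {"delta_pos": [[0.002,0.006,0],[0,0.003,0],[0,0,0],[0,0,0]], "dr": [[0,0,-0.4],[0,0,0],[0,0,0],[0,0,0]], "grip": [0.2,0.2,0.2,0.2]}}

```text
t: 16.3
tool_pos: [0.6184, 0.2275, 0.0454]
tool_rot: [-0.34, 2.042, -2.042]
contact_force: [-0.1, -0.8, -0.2]
opening: 0.0353
```

```bash
python3 - <<'E'
from h import *
goto(.618,.2275,.0425,108.9)
E
```

```text
t 16.3 tcp [0.6184 0.2275 0.0454] zdir -71.1 q [0.24 0.32 1.66 0.   1.16 1.48] F [-0.1 -0.8 -0.2] op 0.0353
shift mm now-axes [ 0.4  2.9 -0.2]  target-axes [ 0.4  2.9 -0.2]  turn deg [ 0.  0. -0.]
```

Request:
{"method": "servo_tool", "body": {"delta_pos": [[0,0.001,0],[0,0,0],[0,0.001,0],[0,0,0]], "dr": [[0,0,0],[0,0,0],[0,0,0],[0,0,0]], "grip": [0.2,0.2,0.2,0.2]}}

```text
t: 16.8
tool_pos: [0.6186, 0.2275, 0.0435]
tool_rot: [-0.34, 2.042, -2.042]
contact_force: [-1.2, 0.2, -0.8]
opening: 0.0352
```

Request:
{"method": "servo_tool", "body": {"delta_pos": [[0,0.001,0],[0,0,0]], "dr": [[0,0,0],[0,0,0]], "grip": [0.2,0.2]}}

```text
t: 17.05
tool_pos: [0.6189, 0.2276, 0.043]
tool_rot: [-0.339, 2.042, -2.041]
contact_force: [-0.1, -0.0, -1.4]
opening: 0.0355
```

Request:
{"method": "servo_tool", "body": {"delta_pos": [[0,0.001,0],[0,0,0]], "dr": [[0,0,0],[0,0,0]], "grip": [0.2,0.2]}}

```text
t: 17.3
tool_pos: [0.6191, 0.2277, 0.043]
tool_rot: [-0.339, 2.042, -2.041]
contact_force: [-0.7, 0.5, -1.1]
opening: 0.0348
```

Request:
{"method": "servo_tool", "body": {"delta_pos": [[0,0,0],[0,0,0],[0,0,0],[0,-0.02,0],[0,-0.06,0]], "dr": [[0,0,0],[0,0,0],[0,0,0],[0,0,0],[0,0,0]], "grip": [0.5,0.6,0.65,0.65,0.7]}}

```text
t: 17.92
tool_pos: [0.6149, 0.2266, 0.1185]
tool_rot: [-0.353, 2.046, -2.047]
contact_force: [0.5, -0.6, 0.6]
opening: 0.0597
```

Request:
{"method": "servo_tool", "body": {"delta_pos": [[0.05,-0.05,0],[0.02,0,0]], "dr": [[0,0,0],[0,0,0]], "grip": [1,1]}}

```text
t: 18.18
tool_pos: [0.5591, 0.2067, 0.1751]
tool_rot: [-0.335, 2.041, -2.04]
contact_force: [0.0, -0.2, -1.1]
opening: 0.0855
```

```bash
python3 - <<'E'
from h import *
im=ctrl.get_image('wrist');save('m_w',im)
goto(.43,-.012,.2,98)
E
```

```text
t 18.23 tcp [0.5571 0.2063 0.1736] zdir -71.0 q [ 0.23  0.03  1.76 -0.    1.35  1.47] F [ 0.5  0.8 -0.7] op 0.0858
shift mm now-axes [191.1 -26.6 165.1]  target-axes [156.3 -26.4 198.5]  turn deg [-0.  11.  -0.1]
```

View pics/m_w.png

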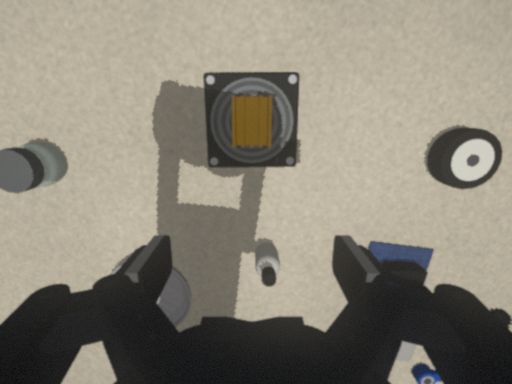

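Heat sink is flat and centred on the fan. Back to the stack.

Request:
{"method": "servo_tool", "body": {"delta_pos": [[0.045,-0.01,0.045],[0.04,-0.01,0.05],[0.04,-0.006,0.05],[0.035,0,0.05],[0,0,0]], "dr": [[0,6,0],[0,5,0],[0,0,0],[0,0,0],[0,0,0]], "grip": [1,1,1,1,1]}}

```text
t: 18.85
tool_pos: [0.4425, -0.017, 0.2037]
tool_rot: [-0.135, 2.145, -2.151]
contact_force: [-0.1, 1.4, 0.3]
opening: 0.0854
```

Request:
{"method": "servo_tool", "body": {"delta_pos": [[0,0,0.003],[0,0,0]], "dr": [[0,0,0],[0,0,0]], "grip": [1,1]}}

```text
t: 19.1
tool_pos: [0.4438, -0.0197, 0.2049]
tool_rot: [-0.133, 2.144, -2.15]
contact_force: [0.2, 1.1, -0.5]
opening: 0.0853
```

```bash
python3 - <<'E'
from h import *
goto(.43,-.012,.2,98)
p=ctrl.camera_params('wrist');im=ctrl.get_image('wrist')
D={'p':p,'im':im}
for l in ["battery_mid","bumper_mid"]:
    r=D[l]=ctrl.masks_of('wrist',l)
    for q in r[:3]:
        ys,xs=np.where(q['pixels']);print(l,round(q['score'],2),np.round(q['extent']),len(xs))
pickle.dump(D,open('d4.pkl','wb'))
P=[box(.092,.04,.025,.049)]
for q in D['battery_mid'][:2]:
  if 180<q['extent'][0]<300:
    v=fit([(p,q['pixels'])],P,(.46,-.012,.1));print(v)
    draw(im,p,P,v,'n_b',(170,60,330,230),4)
E
```

```text
t 19.1 tcp [ 0.4438 -0.0197  0.2049] zdir -82.3 q [-0.21 -0.39  2.07  0.    1.45  1.22] F [ 0.2  1.1 -0.5] op 0.0853
shift mm now-axes [12.7  4.8 -9.5]  target-axes [12.6  4.9 -9.5]  turn deg [-0.2 -0.3 -0.6]
battery_mid 0.84 [229. 123. 268. 208.] 3102
battery_mid 0.77 [108. 222. 162. 256.] 996
bumper_mid 0.56 [223. 105. 270. 216.] 846
[ 0.4606 -0.0126  8.5533  0.0465]
```

View pics/n_b.png

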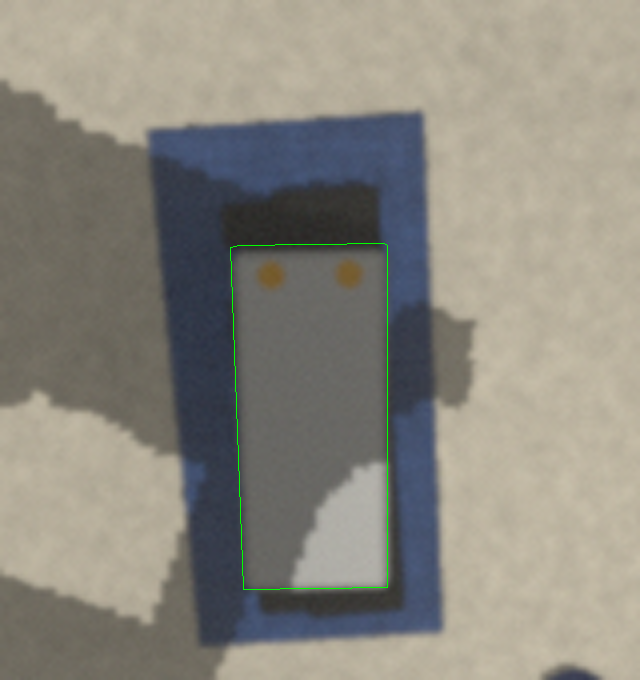

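```bash
python3 - <<'E'
from h import *
goto(.4606,-.0126,.0415,98.5)
E
```

```text
t 19.25 tcp [ 0.4437 -0.0193  0.2046] zdir -82.2 q [-0.21 -0.39  2.07  0.    1.45  1.22] F [ 0.5 -0.9 -0. ] op 0.085
shift mm now-axes [-16.  163.2  -4.9]  target-axes [-17.7 163.1  -4.1]  turn deg [-0.2 -0.7 -0.6]
```

Request:
{"method": "servo_tool", "body": {"delta_pos": [[-0.018,0.02,-0.004],[0,0.04,0],[0,0.05,0],[0,0.015,0],[0,0,0]], "dr": [[0,-0.7,-0.6],[0,0,0],[0,0,0],[0,0,0],[0,0,0]], "grip": [1,1,1,1,0.95]}}

```text
t: 19.88
tool_pos: [0.4647, -0.01, 0.0786]
tool_rot: [-0.163, 2.135, -2.144]
contact_force: [0.0, -0.3, -0.0]
opening: 0.0812
```

```bash
python3 - <<'E'
from h import *
goto(.4606,-.0126,.0415,98.5)
E
```

```text
t 19.88 tcp [ 0.4647 -0.01    0.0786] zdir -81.1 q [-0.18 -0.17  2.12 -0.    1.19  1.24] F [ 0.  -0.3 -0. ] op 0.0812
shift mm now-axes [ 4.6 37.1  1.8]  target-axes [ 4.5 37.1  2. ]  turn deg [-0.2  0.4 -0.1]
```

Request:
{"method": "servo_tool", "body": {"delta_pos": [[0.0045,0.015,0.002],[0,0.014,0],[0,0,0],[0,0,0]], "dr": [[0,0.4,-0.1],[0,0,0],[0,0,0],[0,0,0]], "grip": [0.9,0.8,0.7,0.65]}}

```text
t: 20.38
tool_pos: [0.4637, -0.0135, 0.052]
tool_rot: [-0.15, 2.134, -2.147]
contact_force: [-0.9, -0.1, 0.7]
opening: 0.0557
```

```bash
python3 - <<'E'
from h import *
goto(.4606,-.0126,.0415,98.5)
im=ctrl.get_image('wrist');save('o_w',im)
E
```

```text
t 20.38 tcp [ 0.4637 -0.0135  0.052 ] zdir -81.5 q [-0.19 -0.14  2.14 -0.    1.13  1.24] F [-0.9 -0.1  0.7] op 0.0557
shift mm now-axes [ 3.  10.5 -1.4]  target-axes [ 3.  10.5 -1.3]  turn deg [-0.4 -0.  -0.4]
```

View pics/o_w.png

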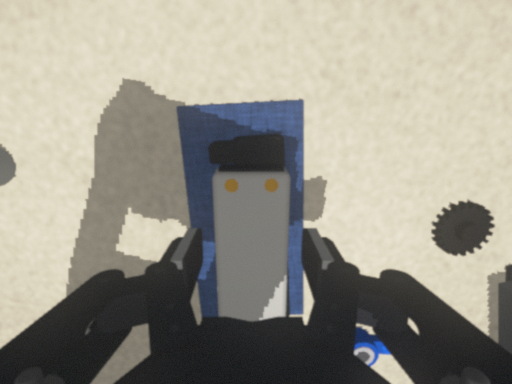

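Request:
{"method": "servo_tool", "body": {"delta_pos": [[0.003,0.008,-0.001],[0,0.001,0],[0,0,0]], "dr": [[-0.4,0,-0.4],[0,0,0],[0,0,0]], "grip": [0.65,0.62,0.62]}}

```text
t: 20.8
tool_pos: [0.4609, -0.0131, 0.0431]
tool_rot: [-0.157, 2.145, -2.143]
contact_force: [-0.3, 0.0, 0.0]
opening: 0.0529
```

```bash
python3 - <<'E'
from h import *
goto(.4606,-.0126,.0415,98.5)
E
```

```text
t 20.8 tcp [ 0.4609 -0.0131  0.0431] zdir -81.5 q [-0.19 -0.12  2.15  0.    1.12  1.23] F [-0.3  0.   0. ] op 0.0529
shift mm now-axes [ 0.3  1.6 -0.5]  target-axes [ 0.3  1.6 -0.5]  turn deg [ 0.  -0.  -0.1]
```

Request:
{"method": "servo_tool", "body": {"delta_pos": [[0,0.0012,-0.0005],[0,0,0],[0,0,0],[0,0,0],[0,0,0]], "dr": [[0,0,0],[0,0,0],[0,0,0],[0,0,0],[0,0,0]], "grip": [0.55,0.45,0.35,0.25,0.25], "grip_force": 45}}

```text
t: 21.42
tool_pos: [0.4611, -0.0127, 0.0421]
tool_rot: [-0.157, 2.144, -2.144]
contact_force: [-0.5, -0.6, 0.5]
opening: 0.039
```

Request:
{"method": "servo_tool", "body": {"delta_pos": [[0,-0.005,0],[0,-0.02,0],[0,-0.045,0],[0,-0.05,0]], "dr": [[0,0,0],[0,0,0],[0,0,0],[0,0,0]], "grip": [0.25,0.25,0.25,0.25]}}

```text
t: 21.92
tool_pos: [0.4556, -0.0115, 0.1583]
tool_rot: [-0.174, 2.156, -2.146]
contact_force: [1.5, -1.4, -2.7]
opening: 0.0394
```

```bash
python3 - <<'E'
from h import *
im=ctrl.get_image('wrist');save('p_w',im)
goto(.646,-.222,.16,105)
E
```

```text
t 21.98 tcp [ 0.4598 -0.0123  0.1665] zdir -81.5 q [-0.19 -0.3   2.07  0.    1.37  1.23] F [5.7 0.9 2.2] op 0.0391
shift mm now-axes [-153.2    5.9  234.9]  target-axes [-125.6    6.5  250.8]  turn deg [ 0.1 -6.5  0.1]
```

View pics/p_w.png

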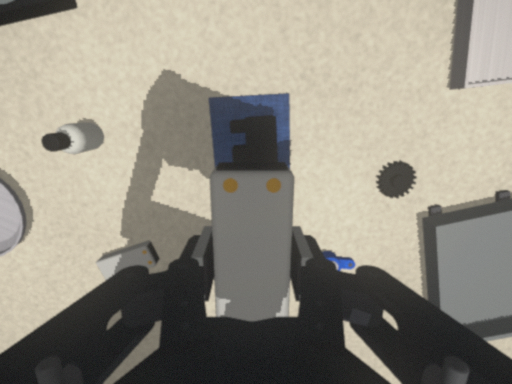

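Request:
{"method": "servo_tool", "body": {"delta_pos": [[-0.03,0,0.05],[-0.015,0,0.055],[-0.01,0,0.055],[0,0,0.055],[0,0,0.03]], "dr": [[0,-3.5,0],[0,-3,0],[0,0,0],[0,0,0],[0,0,0]], "grip": [0.25,0.25,0.25,0.25,0.25]}}

```text
t: 22.6
tool_pos: [0.5735, -0.2444, 0.1681]
tool_rot: [-0.278, 2.077, -2.073]
contact_force: [0.4, 0.1, -3.5]
opening: 0.0389
```

Request:
{"method": "servo_tool", "body": {"delta_pos": [[0,0,0],[0,0,0]], "dr": [[0,0,0],[0,0,0]], "grip": [0.25,0.25]}}

```text
t: 22.85
tool_pos: [0.573, -0.2456, 0.1667]
tool_rot: [-0.277, 2.081, -2.073]
contact_force: [0.7, -0.3, -2.7]
opening: 0.0393
```

```bash
python3 - <<'E'
from h import *
p=ctrl.camera_params('wrist');im=ctrl.get_image('wrist')
r=ctrl.masks_of('wrist','tray')
P=[box(.126,.1,0,.02)]
for q in r[:2]:
    print(q['score'],q['extent'],fit([(p,q['pixels'])],P,(.646,-.222,.26)))
v=fit([(p,r[0]['pixels'])],P,(.646,-.222,.26))
draw(im,p,P,v,'q_t',(100,0,400,230),2)
goto(.646,-.222,.16,105)
E
```

```text
0.55 [192.1, 17.4, 302.6, 169.8] [ 0.6473 -0.2199 14.633   0.0578]
t 22.95 tcp [ 0.573  -0.2452  0.1669] zdir -74.6 q [-0.53  0.11  1.69  0.    1.34  0.78] F [-1.  -0.2 -2.9] op 0.0394
shift mm now-axes [-76.5   7.2  -3. ]  target-axes [-76.5   6.9  -3.5]  turn deg [ 0.1  0.4 -0.2]
```

View pics/q_t.png

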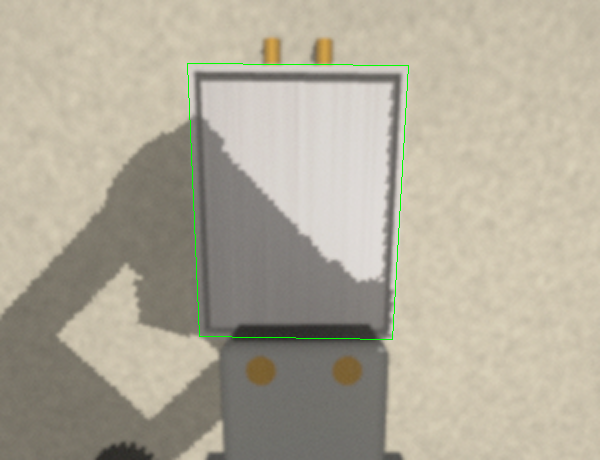

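Request:
{"method": "servo_tool", "body": {"delta_pos": [[-0.04,0,-0.003],[-0.037,0.02,0],[0,0.04,0],[0,0.02,0],[0,0,0]], "dr": [[0,0.4,0],[0,0,0],[0,0,0],[0,0,0],[0,0,0]], "grip": [0.25,0.25,0.25,0.25,0.25]}}

```text
t: 23.58
tool_pos: [0.6488, -0.2157, 0.0872]
tool_rot: [-0.274, 2.079, -2.074]
contact_force: [0.6, 0.0, -2.7]
opening: 0.0393
```

```bash
python3 - <<'E'
from h import *
goto(.647,-.221,.02,105)
E
```

```text
t 23.57 tcp [ 0.6488 -0.2157  0.0872] zdir -74.7 q [-0.43  0.32  1.59  0.01  1.23  0.87] F [ 0.6  0.  -2.7] op 0.0393
shift mm now-axes [ 3.5 67.1  4.7]  target-axes [ 3.1 67.2  4.6]  turn deg [ 0.1  0.3 -0.3]
```

Request:
{"method": "servo_tool", "body": {"delta_pos": [[0.003,0.015,0.0046],[0,0.02,0],[0,0.01,0],[0,0,0],[0,0,0]], "dr": [[0,0.3,-0.3],[0,0,0],[0,0,0],[0,0,0],[0,0,0]], "grip": [0.25,0.25,0.25,0.25,0.25]}}

```text
t: 24.2
tool_pos: [0.6484, -0.2226, 0.0429]
tool_rot: [-0.268, 2.079, -2.082]
contact_force: [0.4, -0.6, -2.4]
opening: 0.0389
```

```bash
python3 - <<'E'
from h import *
goto(.647,-.221,.02,105)
im=ctrl.get_image('wrist');save('r_w',im)
E
```

```text
t 24.2 tcp [ 0.6484 -0.2226  0.0429] zdir -75.1 q [-0.44  0.38  1.6   0.    1.17  0.87] F [ 0.4 -0.6 -2.4] op 0.0389
shift mm now-axes [ 1.  22.9 -2. ]  target-axes [ 1.  22.9 -1.9]  turn deg [-0.1 -0.1 -0.2]
```

View pics/r_w.png

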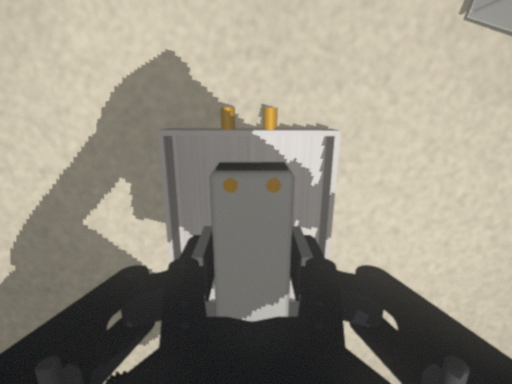

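Request:
{"method": "servo_tool", "body": {"delta_pos": [[0.001,0.012,-0.001],[0,0.006,0],[0,0,0],[0,0,0]], "dr": [[0,0,-0.2],[0,0,0],[0,0,0],[0,0,0]], "grip": [0.25,0.25,0.25,0.25]}}

```text
t: 24.75
tool_pos: [0.6476, -0.222, 0.0244]
tool_rot: [-0.271, 2.079, -2.084]
contact_force: [-0.1, -0.9, -2.7]
opening: 0.039
```

```bash
python3 - <<'E'
from h import *
goto(.647,-.221,.02,105)
E
```

```text
t 24.75 tcp [ 0.6476 -0.222   0.0244] zdir -75.1 q [-0.44  0.4   1.6  -0.    1.14  0.87] F [-0.1 -0.9 -2.7] op 0.039
shift mm now-axes [ 0.4  4.4 -1.1]  target-axes [ 0.4  4.4 -1.1]  turn deg [-0.1 -0.1 -0.1]
```

Request:
{"method": "servo_tool", "body": {"delta_pos": [[0,0.002,0],[0,0,0],[0,0.001,0],[0,0,0]], "dr": [[0,0,0],[0,0,0],[0,0,0],[0,0,0]], "grip": [0.25,0.25,0.25,0.25]}}

```text
t: 25.25
tool_pos: [0.6481, -0.2222, 0.022]
tool_rot: [-0.27, 2.078, -2.084]
contact_force: [-0.0, -0.1, -3.4]
opening: 0.0396
```

Request:
{"method": "servo_tool", "body": {"delta_pos": [[0,0.001,0],[0,0,0]], "dr": [[0,0,0],[0,0,0]], "grip": [0.25,0.25]}}

```text
t: 25.5
tool_pos: [0.6482, -0.2222, 0.021]
tool_rot: [-0.27, 2.078, -2.084]
contact_force: [-0.9, -0.6, -2.9]
opening: 0.0391
```

Request:
{"method": "servo_tool", "body": {"delta_pos": [[0,0.001,0],[0,0,0]], "dr": [[0,0,0],[0,0,0]], "grip": [0.25,0.25]}}

```text
t: 25.75
tool_pos: [0.6484, -0.2223, 0.0203]
tool_rot: [-0.27, 2.078, -2.085]
contact_force: [-0.4, -0.5, -2.1]
opening: 0.039
```

Request:
{"method": "servo_tool", "body": {"delta_pos": [[0,0.001,0],[0,0,0]], "dr": [[0,0,0],[0,0,0]], "grip": [0.25,0.25]}}

```text
t: 26.0
tool_pos: [0.6485, -0.2224, 0.0203]
tool_rot: [-0.27, 2.078, -2.085]
contact_force: [-0.2, -0.3, -2.5]
opening: 0.0389
```

Request:
{"method": "servo_tool", "body": {"delta_pos": [[0,0.001,0],[0,0,0]], "dr": [[0,0,0],[0,0,0]], "grip": [0.25,0.25]}}

```text
t: 26.25
tool_pos: [0.6486, -0.2224, 0.0202]
tool_rot: [-0.27, 2.078, -2.085]
contact_force: [-0.3, 0.3, -1.8]
opening: 0.0392
```

Request:
{"method": "servo_tool", "body": {"delta_pos": [[0,0,0],[0,0,0],[0,0,0],[0,-0.02,0],[0,-0.06,0]], "dr": [[0,0,0],[0,0,0],[0,0,0],[0,0,0],[0,0,0]], "grip": [0.5,0.56,0.57,0.57,0.6]}}

```text
t: 26.88
tool_pos: [0.6453, -0.2209, 0.0963]
tool_rot: [-0.279, 2.087, -2.083]
contact_force: [0.8, -0.3, 0.1]
opening: 0.0513
```

Request:
{"method": "servo_tool", "body": {"delta_pos": [[0.04,-0.06,0],[0.03,0,0]], "dr": [[0,0,0],[0,0,0]], "grip": [1,1]}}

```text
t: 27.12
tool_pos: [0.5872, -0.2398, 0.1619]
tool_rot: [-0.266, 2.069, -2.086]
contact_force: [-0.9, -1.3, -0.2]
opening: 0.0846
```

```bash
python3 - <<'E'
from h import *
im=ctrl.get_image('wrist');save('s_w',im)
goto(.435,-.012,.2,101)
E
```

```text
t 27.18 tcp [ 0.5835 -0.2401  0.1594] zdir -75.0 q [-0.51  0.13  1.68 -0.    1.33  0.8 ] F [ 1.6 -0.7 -0.4] op 0.0853
shift mm now-axes [  84.4  -42.3 -258.4]  target-axes [ 102.2  -40.6 -252.2]  turn deg [-0.3  4.  -0.1]
```

View pics/s_w.png

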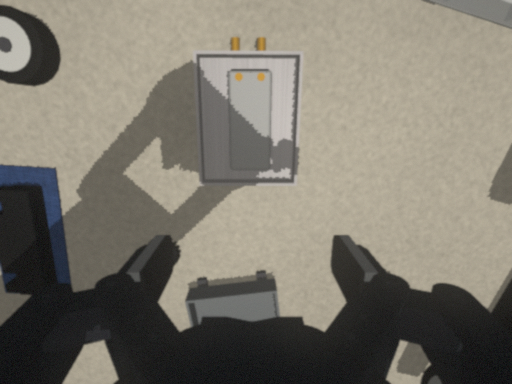

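Battery lies flat in the tray. Back for the bumper.

Request:
{"method": "servo_tool", "body": {"delta_pos": [[0.02,-0.01,-0.05],[0.02,-0.01,-0.05],[0.02,-0.01,-0.05],[0.02,-0.01,-0.05],[0.02,0,-0.052]], "dr": [[0,4,0],[0,0,0],[0,0,0],[0,0,0],[0,0,0]], "grip": [1,1,1,1,1]}}

```text
t: 27.8
tool_pos: [0.4328, -0.0102, 0.2037]
tool_rot: [-0.183, 2.115, -2.129]
contact_force: [0.8, -0.1, 1.6]
opening: 0.0852
```

Request:
{"method": "servo_tool", "body": {"delta_pos": [[0,0,0],[0,0,0]], "dr": [[0,0,0],[0,0,0]], "grip": [1,1]}}

```text
t: 28.05
tool_pos: [0.4321, -0.008, 0.2057]
tool_rot: [-0.183, 2.109, -2.126]
contact_force: [0.2, 0.4, -1.2]
opening: 0.0855
```

```bash
python3 - <<'E'
from h import *
goto(.435,-.012,.2,101)
p=ctrl.camera_params('wrist');im=ctrl.get_image('wrist');save('t_w',im)
r=ctrl.masks_of('wrist','bumper_mid')
P=[box(.124,.044,.003,.025)]
for q in r[:2]: print(q['score'],q['extent'],fit([(p,q['pixels'])],P,(.459,-.014,.2)))
v=fit([(p,r[0]['pixels'])],P,(.459,-.014,.2))
draw(im,p,P,v,'t_b',(170,60,330,230),4)
E
```

```text
t 28.05 tcp [ 0.4321 -0.008   0.2057] zdir -79.3 q [-0.19 -0.42  2.09 -0.    1.46  1.2 ] F [ 0.2  0.4 -1.2] op 0.0855
shift mm now-axes [-2.   5.8  4.4]  target-axes [-2.   5.7  4.5]  turn deg [-0.5 -0.3 -0.8]
0.8 [238.9, 96.7, 279.7, 210.7] [ 0.4587 -0.0136 12.181   0.0721]
0.18 [425.6, 0.4, 511.8, 83.5] [ 0.459  -0.014  -3.5408  1.    ]
```

View pics/t_b.png

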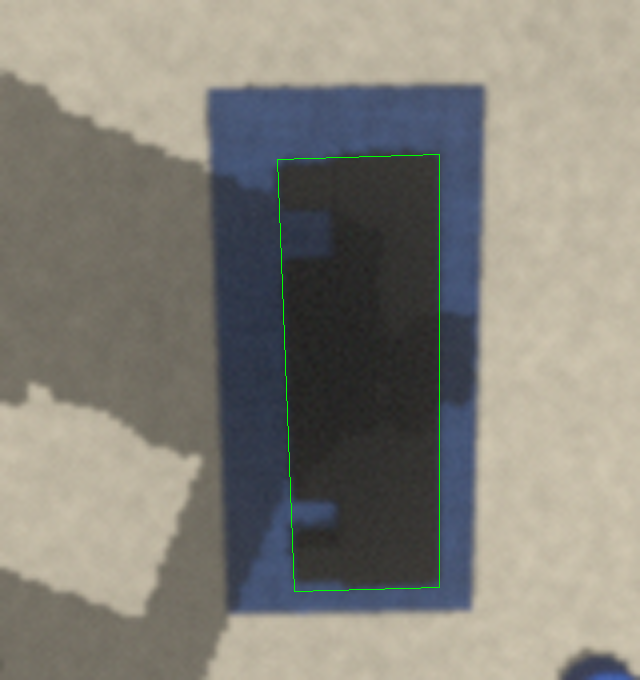

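```bash
python3 - <<'E'
from h import *
goto(.4587,-.0136,.0205,102)
E
```

```text
t 28.15 tcp [ 0.4322 -0.0085  0.2052] zdir -79.4 q [-0.19 -0.42  2.09 -0.    1.46  1.2 ] F [-0.  -0.3 -0.9] op 0.0854
shift mm now-axes [-22.8 185.1   8.4]  target-axes [-24.8 184.7  10.5]  turn deg [-0.5 -1.4 -0.7]
```

Request:
{"method": "servo_tool", "body": {"delta_pos": [[-0.024,0.02,0.01],[0,0.05,0],[0,0.05,0],[0,0.02,0],[0,0,0]], "dr": [[-0.5,-1.4,-0.7],[0,0,0],[0,0,0],[0,0,0],[0,0,0]], "grip": [1,1,1,1,0.95]}}

```text
t: 28.78
tool_pos: [0.4631, -0.0198, 0.0633]
tool_rot: [-0.212, 2.114, -2.116]
contact_force: [0.6, 1.1, 0.5]
opening: 0.0809
```

```bash
python3 - <<'E'
from h import *
goto(.4587,-.0136,.0205,102)
E
```

```text
t 28.77 tcp [ 0.4631 -0.0198  0.0633] zdir -78.5 q [-0.2  -0.15  2.13 -0.    1.16  1.17] F [0.6 1.1 0.5] op 0.0809
shift mm now-axes [ 3.2 42.8 -7. ]  target-axes [ 3.1 42.8 -6.9]  turn deg [-0.1 -0.5 -0.1]
```

Request:
{"method": "servo_tool", "body": {"delta_pos": [[0.003,0.015,-0.007],[0,0.015,0],[0,0,0],[0,0,0]], "dr": [[0,-0.5,0],[0,0,0],[0,0,0],[0,0,0]], "grip": [0.95,0.85,0.75,0.7]}}

```text
t: 29.28
tool_pos: [0.4611, -0.0143, 0.034]
tool_rot: [-0.215, 2.106, -2.111]
contact_force: [0.1, 0.5, -0.5]
opening: 0.0596
```

```bash
python3 - <<'E'
from h import *
goto(.4587,-.0136,.0205,102)
im=ctrl.get_image('wrist');save('u_w',im)
E
```

```text
t 29.27 tcp [ 0.4611 -0.0143  0.034 ] zdir -78.0 q [-0.19 -0.11  2.15 -0.    1.09  1.17] F [ 0.1  0.5 -0.5] op 0.0596
shift mm now-axes [ 2.2 13.5 -1.2]  target-axes [ 2.2 13.5 -1.2]  turn deg [-0.2  0.  -0.3]
```

View pics/u_w.png

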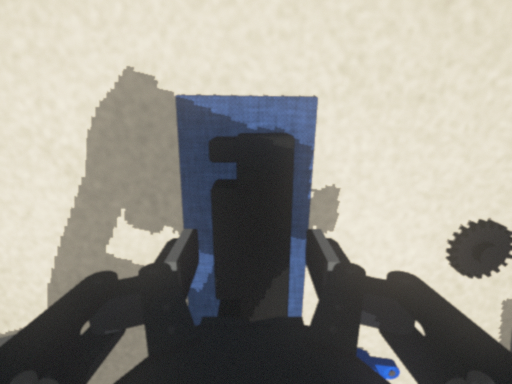

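Aligned, jaws clear. Down and grip.

Request:
{"method": "servo_tool", "body": {"delta_pos": [[0.002,0.009,-0.001],[0,0.002,0],[0,0,0]], "dr": [[-0.2,0,-0.3],[0,0,0],[0,0,0]], "grip": [0.68,0.65,0.65]}}

```text
t: 29.7
tool_pos: [0.4595, -0.0138, 0.0232]
tool_rot: [-0.22, 2.11, -2.11]
contact_force: [0.3, -0.7, -0.0]
opening: 0.0557
```

```bash
python3 - <<'E'
from h import *
goto(.4587,-.0136,.0205,102)
E
```

```text
t 29.7 tcp [ 0.4595 -0.0138  0.0232] zdir -78.0 q [-0.19 -0.09  2.16  0.    1.07  1.17] F [ 0.3 -0.7 -0. ] op 0.0557
shift mm now-axes [ 0.8  2.7 -0.4]  target-axes [ 0.8  2.7 -0.4]  turn deg [ 0.   0.  -0.1]
```

Request:
{"method": "servo_tool", "body": {"delta_pos": [[0.0005,0.002,0],[0,0,0],[0,0,0],[0,0,0],[0,0,0]], "dr": [[0,0,0],[0,0,0],[0,0,0],[0,0,0],[0,0,0]], "grip": [0.6,0.5,0.4,0.3,0.3], "grip_force": 45}}

```text
t: 30.32
tool_pos: [0.4592, -0.0139, 0.0213]
tool_rot: [-0.22, 2.11, -2.11]
contact_force: [-0.5, -0.8, 0.0]
opening: 0.0428
```

Request:
{"method": "servo_tool", "body": {"delta_pos": [[0,-0.005,0],[0,-0.02,0],[0,-0.05,0],[0,-0.06,0]], "dr": [[0,0,0],[0,0,0],[0,0,0],[0,0,0]], "grip": [0.3,0.3,0.3,0.3]}}

```text
t: 30.82
tool_pos: [0.4545, -0.0132, 0.1541]
tool_rot: [-0.234, 2.12, -2.111]
contact_force: [1.0, -0.6, -0.2]
opening: 0.0429
```

```bash
python3 - <<'E'
from h import *
im=ctrl.get_image('wrist');save('v_w',im)
goto(.385,-.281,.16,112)
im=ctrl.get_image('top');p=ctrl.camera_params('top')
r=ctrl.masks_of('top','bin_in')
for q in r[:2]: print(q['score'],q['extent'])
p=ctrl.camera_params('wrist')
r=ctrl.masks_of('wrist','bin_in')
for q in r[:2]: print(q['score'],q['extent'])
E
```

```text
t 30.88 tcp [ 0.4597 -0.0141  0.1642] zdir -78.0 q [-0.19 -0.3   2.07  0.    1.37  1.17] F [ 5.1 -0.   4.4] op 0.0428
shift mm now-axes [128.7   3.9 245.5]  target-axes [169.3   4.2 219.5]  turn deg [ -0.1 -10.   -0.2]
0.77 [416.8, 215.5, 512.0, 349.1]
```

View pics/v_w.png

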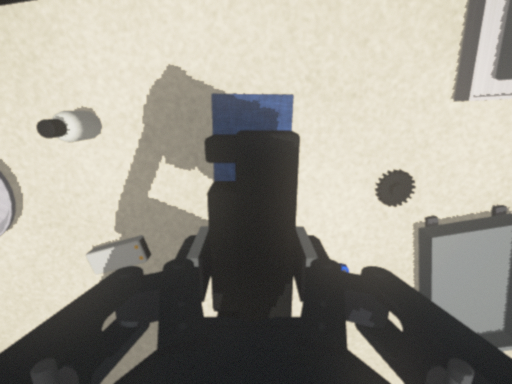

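Request:
{"method": "servo_tool", "body": {"delta_pos": [[0.035,0,0.04],[0.04,0,0.045],[0.045,0,0.045],[0.045,0,0.045],[0.04,0,0.042]], "dr": [[0,-5,0],[0,-5,0],[0,0,0],[0,0,0],[0,0,0]], "grip": [0.3,0.3,0.3,0.3,0.3]}}

```text
t: 31.65
tool_pos: [0.3313, -0.2837, 0.1457]
tool_rot: [-0.421, 2.021, -1.993]
contact_force: [0.3, -0.1, -1.0]
opening: 0.0428
```

Request:
{"method": "servo_tool", "body": {"delta_pos": [[0,0,0],[0,0,0]], "dr": [[0,0,0],[0,0,0]], "grip": [0.3,0.3]}}

```text
t: 31.9
tool_pos: [0.328, -0.2848, 0.1418]
tool_rot: [-0.418, 2.033, -1.992]
contact_force: [0.2, 1.1, -0.5]
opening: 0.0429
```

```bash
python3 - <<'E'
from h import *
goto(.385,-.281,.16,112)
p=ctrl.camera_params('wrist');im=ctrl.get_image('wrist');save('w_w',im)
r=ctrl.masks_of('wrist','bin_in')
P=[box(.16,.104,.006,.03)]
for q in r[:2]: print(q['score'],q['extent'],fit([(p,q['pixels'])],P,(.385,-.281,.384)))
im=im.copy()
c,s=np.cos(np.radians(22)),np.sin(np.radians(22));M=np.array([[c,-s,0],[s,c,0],[0,0,1]])
B=np.array([[a*.08,b*.052,.03] for a,b in((1,1),(1,-1),(-1,-1),(-1,1))])@M.T+[.385,-.281,0]
cv2.polylines(im,[np.round(proj(p,B)).astype(np.int32)],True,(0,255,0),1);save('w_d',im)
E
```

```text
t 31.9 tcp [ 0.328  -0.2848  0.1418] zdir -67.5 q [-0.88 -0.32  2.13 -0.01  1.36  0.3 ] F [ 0.2  1.1 -0.5] op 0.0429
shift mm now-axes [-53.9 -19.4  17.9]  target-axes [-54.3 -18.2  17.8]  turn deg [1.3 0.5 0.8]
0.56 [213.6, 23.5, 348.5, 216.7] [ 0.3862 -0.28   22.208   0.2853]
```

View pics/w_d.png

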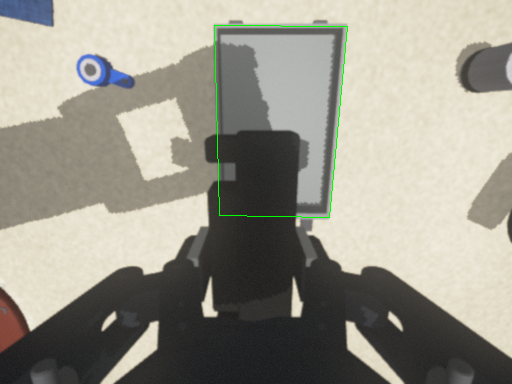

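Request:
{"method": "servo_tool", "body": {"delta_pos": [[-0.03,-0.005,0.01],[-0.024,0,0.008],[0,0,0]], "dr": [[1.3,0.5,0.8],[0,0,0],[0,0,0]], "grip": [0.3,0.3,0.3]}}

```text
t: 32.38
tool_pos: [0.3881, -0.2762, 0.1456]
tool_rot: [-0.398, 2.006, -2.005]
contact_force: [-0.1, 0.4, -0.7]
opening: 0.043
```

```bash
python3 - <<'E'
from h import *
goto(.385,-.281,.0273,112)
E
```

```text
t 32.38 tcp [ 0.3881 -0.2762  0.1456] zdir -67.5 q [-0.78 -0.23  2.05  0.    1.32  0.4 ] F [-0.1  0.4 -0.7] op 0.043
shift mm now-axes [  4.8 118.2   3.4]  target-axes [  4.7 118.3   3.3]  turn deg [ 0.   0.5 -0. ]
```

Request:
{"method": "servo_tool", "body": {"delta_pos": [[0.0047,0.02,0.0033],[0,0.03,0],[0,0.015,0],[0,0,0],[0,0,0]], "dr": [[0,0.5,0],[0,0,0],[0,0,0],[0,0,0],[0,0,0]], "grip": [0.3,0.3,0.3,0.3,0.3]}}

```text
t: 33.0
tool_pos: [0.3852, -0.2781, 0.0798]
tool_rot: [-0.397, 2.007, -2.007]
contact_force: [0.5, -0.2, 0.3]
opening: 0.0428
```

```bash
python3 - <<'E'
from h import *
goto(.385,-.281,.0273,112)
im=ctrl.get_image('wrist');save('x_w',im)
E
```

```text
t 33.0 tcp [ 0.3852 -0.2781  0.0798] zdir -67.6 q [-0.78 -0.15  2.1   0.    1.19  0.4 ] F [ 0.5 -0.2  0.3] op 0.0428
shift mm now-axes [ 1.3 52.5  2.6]  target-axes [ 1.3 52.5  2.6]  turn deg [-0.   0.4 -0. ]
```

View pics/x_w.png

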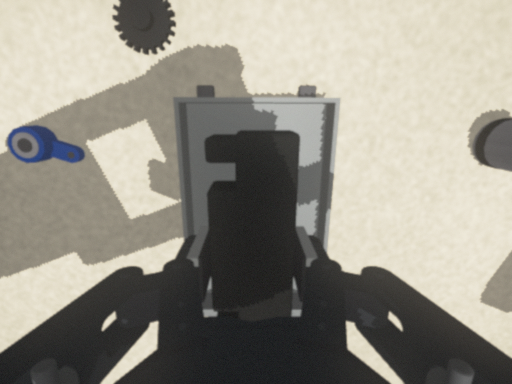

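Request:
{"method": "servo_tool", "body": {"delta_pos": [[0.0013,0.015,0.0028],[0,0.01,0],[0,0,0],[0,0,0]], "dr": [[0,0.4,0],[0,0,0],[0,0,0],[0,0,0]], "grip": [0.3,0.3,0.3,0.3]}}

```text
t: 33.55
tool_pos: [0.3857, -0.2823, 0.0545]
tool_rot: [-0.389, 2.009, -2.013]
contact_force: [0.1, -0.3, -0.6]
opening: 0.0426
```

```bash
python3 - <<'E'
from h import *
goto(.385,-.281,.0273,112)
im=ctrl.get_image('wrist');save('y_w',im)
E
```

```text
t 33.55 tcp [ 0.3857 -0.2823  0.0545] zdir -68.0 q [-0.79 -0.1   2.1  -0.    1.14  0.4 ] F [ 0.1 -0.3 -0.6] op 0.0426
shift mm now-axes [ 0.2 27.2 -1.6]  target-axes [ 0.2 27.2 -1.5]  turn deg [-0.1 -0.  -0.1]
```

View pics/y_w.png

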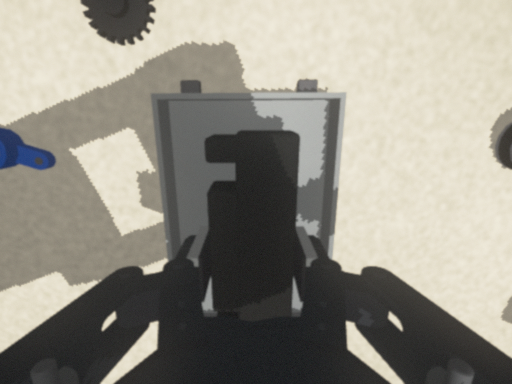

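Request:
{"method": "servo_tool", "body": {"delta_pos": [[0,0.01,-0.0015],[0,0.01,0],[0,0.003,0],[0,0,0],[0,0,0]], "dr": [[0,0,0],[0,0,0],[0,0,0],[0,0,0],[0,0,0]], "grip": [0.3,0.3,0.3,0.3,0.3]}}

```text
t: 34.22
tool_pos: [0.3852, -0.2808, 0.0299]
tool_rot: [-0.389, 2.009, -2.013]
contact_force: [0.4, -0.5, -1.4]
opening: 0.0428
```

Request:
{"method": "servo_tool", "body": {"delta_pos": [[0,0.001,0],[0,0,0]], "dr": [[0,0,0],[0,0,0]], "grip": [0.3,0.3]}}

```text
t: 34.48
tool_pos: [0.3855, -0.2811, 0.0293]
tool_rot: [-0.388, 2.007, -2.014]
contact_force: [0.8, 0.6, -0.6]
opening: 0.0428
```

Request:
{"method": "servo_tool", "body": {"delta_pos": [[0,0.001,0],[0,0,0]], "dr": [[0,0,0],[0,0,0]], "grip": [0.3,0.3]}}

```text
t: 34.72
tool_pos: [0.3856, -0.2812, 0.0285]
tool_rot: [-0.388, 2.007, -2.014]
contact_force: [1.1, -0.6, -0.3]
opening: 0.0427
```

Request:
{"method": "servo_tool", "body": {"delta_pos": [[0,0.001,0],[0,0,0]], "dr": [[0,0,0],[0,0,0]], "grip": [0.3,0.3]}}

```text
t: 34.98
tool_pos: [0.3856, -0.2812, 0.0275]
tool_rot: [-0.388, 2.007, -2.014]
contact_force: [-0.1, -0.1, -0.5]
opening: 0.043
```

Request:
{"method": "servo_tool", "body": {"delta_pos": [[0,0.001,0],[0,0,0]], "dr": [[0,0,0],[0,0,0]], "grip": [0.3,0.3]}}

```text
t: 35.22
tool_pos: [0.386, -0.2815, 0.0275]
tool_rot: [-0.388, 2.007, -2.014]
contact_force: [-0.2, -0.1, -0.8]
opening: 0.0426
```

Request:
{"method": "servo_tool", "body": {"delta_pos": [[0,0,0],[0,0,0],[0,0,0],[0,-0.02,0],[0,-0.06,0]], "dr": [[0,0,0],[0,0,0],[0,0,0],[0,0,0],[0,0,0]], "grip": [0.55,0.6,0.61,0.61,0.61]}}

```text
t: 35.85
tool_pos: [0.3825, -0.2782, 0.1031]
tool_rot: [-0.396, 2.02, -2.006]
contact_force: [1.6, -0.4, 0.2]
opening: 0.0517
```

Request:
{"method": "servo_tool", "body": {"delta_pos": [[0,-0.06,0.02],[0,-0.05,0.05],[0,0,0]], "dr": [[0,0,0],[0,0,0],[0,0,0]], "grip": [0.8,0.8,0.8]}}

```text
t: 36.22
tool_pos: [0.4094, -0.3414, 0.2158]
tool_rot: [-0.39, 2.009, -2.013]
contact_force: [-0.7, -0.6, -0.6]
opening: 0.0683
```

```bash
python3 - <<'E'
from h import *
for n in ('wrist','top','scene'): save('z_'+n,ctrl.get_image(n))
goto(.385,-.281,.2,112)
E
```

```text
t 36.38 tcp [ 0.4066 -0.3369  0.209 ] zdir -67.9 q [-0.83 -0.15  1.87 -0.    1.43  0.35] F [ 0.7  0.4 -0. ] op 0.0682
shift mm now-axes [ -1.1   9.6 -59.8]  target-axes [ -0.9   9.  -59.9]  turn deg [0.6 0.1 0.2]
```

View pics/z_wrist.png

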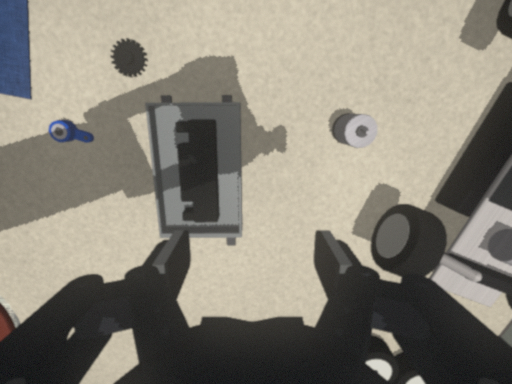

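View pics/z_top.png

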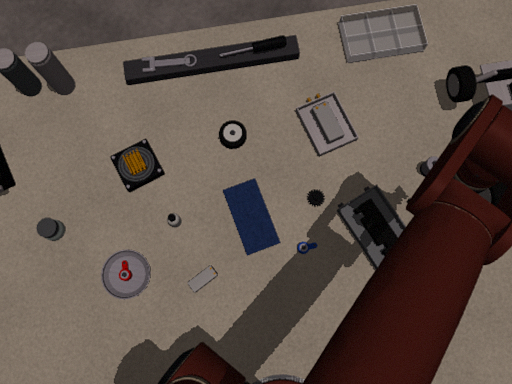

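View pics/z_scene.png

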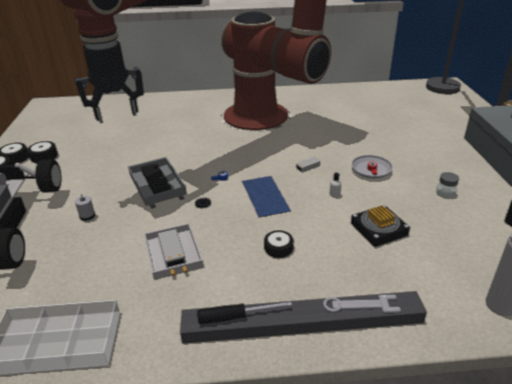

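```bash
python3 -c "
from station import ctrl
print(ctrl.finish_job())"
```

```text
the job is handed in; nothing more can be done
None
```

I took the stack apart from the top down and set each part in its place, in the order asked, then handed the job in at about 36 s of the 122 s allowed:
- **Servo saver:** in the round steel dish.
- **Heat sink:** on the middle of the cooling fan.
- **Battery:** in the charging tray, lying along its x.
- **Bumper:** in the grey parts bin, lying along its x.

I lowered each part in steps of 1 to 2 mm until the arm stopped going down, within about 0.5 mm of the height I expected. I then opened the jaws only part way so they stayed clear of the walls.

**Last checks:** the final wrist, top and scene pictures show all four parts flat, the right way up and released. The oil bottle stands where it was, and by eye the bin has not moved on its track. The robot was touching nothing.

**Where checks were weak:** the force reading showed little when the parts touched down, so I judged contact from the height no longer changing. Pose readings taken while the arm was still moving were off by a few mm, and I corrected for that before each grasp and placing. No check failed.

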